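Straighten the crooked dust cover on a parts dish under the inspection camera

TASK

The dust cover of the parts dish under the inspection camera was put back crooked: it has slid off to one side and rides up on the rim. Take it by its grip tab, raise that edge first, about a centimetre, just clear of the rim, bring the cover back over the dish and lower it right down before letting go, so that it lies flat and centred with its skirt round the dish. Do not lift it high, keep it over the dish, and do not shift the dish, knock the camera or disturb the things around.

Things in the scene. Friction and masses are not known exactly. Their poses are not given: they have to be found in the camera images.
- stand: Fixed inspection-camera stand: a white base plate 14 mm thick, with a steel post at its rear left corner. Origin: on the bench, under the camera's optical axis; z up, x to the rear (the post stands 98 mm to +x and 62 mm to +y). The plate reaches 75 mm to the front (-x), 125 mm to the rear, 90 mm to the left (+y) and 64 mm to the right; the tab overhangs its right edge.
- camera: The camera fixed to the stand, straight over the dish: a round black dome light 97 mm wide, its underside 87 mm and its top 139 mm above the bench, with the lens and a 50 mm wide camera body above it (top at 0.24 m) and an arm to the post. Frame: the stand's. No room for a gripper straight down on the tab: lean it 30 to 40 degrees sideways, away from the camera.
- dish: Loose round aluminium parts dish, 96 mm outer diameter, 26 mm high, wall 3 mm, 0.3 kg, standing on the base plate; a watch movement in its holder lies inside, well below the rim. Origin: centre of its underside; z up.
- rim (a point): Point on the dish's axis at the height of its rim, 26 mm above the dish's underside. The cover is home when its origin comes to this point and it lies flat.
- cover: Loose smoked dark-grey plastic cover, 108 mm wide, about 50 g: 3 mm top plate, skirt 10 mm deep below it, inner diameter 104 mm (4 mm play all round). Origin: centre of the plate's underside; z: its upward normal; -x: to its grip tab. Starts 8 to 15 mm off, away from the tab, tilted 9 degrees, tab side up: the skirt on the tab side rides on the rim, the far side hangs outside. Its final yaw is free.
- tab (a point): Grip point of the cover's tab, a bar 14 mm wide (along the cover's y), 8 mm thick (5 mm below the plate's underside to 3 mm above), sticking out 33 mm from the skirt. The point is in mid-width and mid-thickness, 74 mm from the cover's centre, 13 mm from the tab's outer end, 20 mm from the skirt. Axes as the cover's. 39 mm above the bench when home.
- skirt_tab (a point): Lower edge of the cover's skirt below the root of the tab (53 mm from the centre, 10 mm below the origin).
- skirt_far (a point): Lower edge of the cover's skirt opposite the tab.
- blower: Bystander, leave alone: rubber dust blower, a 62 mm round bulb standing with its 125 mm high nozzle up. Origin: at the bench surface below its middle.
- cushion: Bystander, leave alone: round casing cushion, 78 mm wide, 24 mm high. Origin: at the bench surface below its middle.
- jar: Bystander, leave alone: small glass jar with a steel cap, 48 mm wide, 55 mm high. Origin: at the bench surface below its middle.
- tweezers: Bystander, leave alone: steel tweezers, 140 mm long, lying flat. Origin: at the bench surface below its middle.
There are look-alikes about, which are no part of the job. What is meant by the cover is not green or red, and is the larger of those in its own colour.

How it is judged:
On the way, in this order (a step that is already met when the one before it is completed fails the run):
1. the tab edge is raised first: the skirt below the tab stands 7 mm or more above the rim while the far side is still below it (z of skirt_tab in the frame of rim above 0.007 m and z of skirt_far in the frame of rim below 0 m), for 0.05 s.
2. the cover is set down with the gripper still on it: within 4 mm of its seat and nearly flat (z of cover in the frame of rim below 0.004 m and angle between the z axis of cover and the z axis of dish, either way round below 0.07 rad and horizontal distance between cover and rim below 0.0045 m and contact force between the fingers and cover above 0.3 N), for 0.05 s.
At the end, for the whole second after the job is handed in: The cover lies still, released, flat (within about 1.7 degrees) and fully down on the dish's rim, its centre within 3 mm of the dish's; the dish stands flat, no more than 12 mm from where it was (horizontal distance between cover and rim below 0.003 m and z of cover in the frame of rim below 0.0015 m and angle between the z axis of cover and the z axis of dish, either way round below 0.03 rad and angle between dish's own z axis and vertical below 0.03 rad and distance of dish from where it was at the start of the episode below 0.012 m and linear speed of cover below 0.01 m/s and angular speed of cover below 0.1 rad/s); the robot touches nothing.
It fails at once if the cover is lifted high: its centre more than 40 mm above the rim (z of cover in the frame of rim above 0.04 m).
It fails at once if the dish is uncovered: the cover is taken more than 40 mm off centre (horizontal distance between cover and rim above 0.04 m).
It fails at once if the dish is shifted by more than 25 mm (distance of dish from where it was at the start of the episode above 0.025 m).
It fails at once if the camera is knocked (more than 8 N) (contact force between any of the arm, the fingers, cover and camera above 8 N).
It fails at once if a bystander is moved by more than 25 mm (distance of any of blower, cushion, jar, tweezers from where it was at the start of the episode above 0.025 m).
It also fails if it takes over 45 s, if anything falls off the work surface, if the arm or the gripper's body presses on something with over 40 N, if the wrist force passes 120 N, or if a joint passes its speed limit or range.

ROBOT

A 6-joint arm with a two-finger parallel gripper is mounted at the origin on the work surface. World frame = base frame: x ahead of the robot, y to its left, z up, the work surface at z = 0. Lengths are in m, angles in rad, forces in N, time in s.
With the tool pointing down it reaches from about 0.375 to 0.75 m from the base axis. Payload 9 kg.
Tool frame: the origin (TCP) lies midway between the tips of the shut fingers; the grasp point (between the pads) lies 19 mm behind it (arm.hold_point_z is the distance from the TCP to the grasp point, in m); y points along the fingers, x is the direction in which the jaws open and shut, and the axes are right-handed (so a half turn about y gives the same grasp; the last joint's range is limited). The gripper opens to 85 mm and grips with 20 to 120 N. Pads are 22 mm wide; open, the fingers measure 114 mm over their backs; the gripper's body (76 mm by 85 mm) begins 54 mm behind the grasp point. The pads swing forward as they close: fully open they stand 13 mm farther back than shut.
Start: joints at [1.058, 0.104, 0.097, 1.564, 0, 1.353], TCP at [0.174, 0.574, 0.231] pointing down, gripper open.
Joint ranges: [-2.99, 2.99], [-0.84, 1.86], [-1.1, 1.16], [-1.84, 2.11], [-1.51, 1.56], [-3.14, 3.14]. Speed limits (rad/s): [2.22, 2.22, 2.57, 3.14, 3.14, 3.14].

INTERFACE

Orientations are given as a rotation vector (axis times angle).
In Python, from rig import arm, eyes, finder gives the robot as it stands.
- The arm moves only by the tool jog_arm, never from a script. Its argument "deltas" is a list of rows, each a list of 7 numbers: the shift along the tool's x, y, z as a fraction of full scale, then the turn, a rotation vector about the tool's x, y, z as a fraction of full scale, then the closure, from 0 (fully open) to 1 (shut). In form: [[tx, ty, tz, ax, ay, az, jaw], ...]. A call has 1 to 12 rows; each row shifts and turns the commanded pose from where the row before left it, along the tool's axes as they then stand; what a row does not reach is not made up. Full scale, the value 1, is 10 cm for a shift and 90 degrees for a turn. A row lasts 1/12 s, in which the tool goes at most 41.7 mm and 7.16 degrees, less where a joint would pass 70% of its speed; a pose out of reach is approached as far as the arm can. A call with a number of a shift or a turn outside -1 to 1 is refused whole. A call with a gripper value outside its range is refused whole. The fingers move at their own pace and stop on an object; "force" is the grip in N (left out, the last holds). Time passes only in rows, so rows that do not move let the fingers close. It gives the time, the measured TCP pose, the force and the opening at its end, in the units of the state.
- arm.get_state(): the state, without advancing time (a new reading comes with each control period).
- eyes.grab_frame(name): name is "scene" or "side" or "wrist"; returns the picture (420x560x3 uint8, blue, green, red); there is no depth.
- eyes.camera_params(name): a dict with "fx", "fy", "cx", "cy" (pixels), "R" (3x3) and "t" (3): a world point X has camera coordinates R X + t; the wrist camera has in their place "T_tool_cam" (4x4, takes a point from camera to tool coordinates, whose origin is the TCP and whose axes are the tool frame's). Camera axes: x right, y down, z forward; pixel columns grow to the right and rows downward; lengths in m; the calibration is good to about 2 mm. The wrist camera is an equidistant fisheye: a pixel r from the principal point sees the ray r / f radians off the axis. A picture is of the moment at which its call begins: read the wrist's pose just before it. camera_params takes no time and is no camera call.
- arm.hand_in(): hands the job in, once; it reports no verdict.
Trained networks look in the newest picture that a camera, given by its name, has taken for a name from the list of things; names that differ only in an ending like _2 or _b are one class to them, and where a whole thing is asked for, a point or a joint stands for the part that bears it (a point fixed in the world has none). Each returns a list of dicts, best first, with "p" (0 to 1); they miss things now and then, are a little off and sometimes report something else, mostly with a low value. They report only what shows in the picture. A call takes as long as a camera call. They do not tell look-alikes from the thing itself.
- finder.recognise(camera, name): "rect" ([left, top, right, bottom] in pixels, round what is visible of it).
- finder.cut_out(camera, name): "pixels" (420x560 bool, what is visible of it) and "rect" ([left, top, right, bottom] in pixels, round what is visible of it).
The state is a dict: "time_s": time; "qpos": joint angles; "qd": joint speeds; "effort": joint torques, N m; "position": TCP position; "tool_rot": TCP orientation; "ft_force": force on the tool from outside, world axes, zero at the start; "moment": the same for the moment, N m; "finger_gap": finger opening in m.
Only numpy, scipy, OpenCV 4.12 (cv2) and the standard library are available. Lean on these libraries where they do the work, as an engineer would, in place of code of your own. Each camera call takes 0.05 s, during which the arm holds its last target.

## Working session

There is one attempt and no reset: what is moved stays moved. The work goes in short steps, Python scripts to look and compute and a tool call to move; the robot and the scene stay as the last step left them, time stands still between calls to the robot, and variables do not carry over. Pictures are saved under pics/ and viewed, and the job is handed in when it is done.

Besides the shell and the picture viewer there is one more tool, called after "Request:" by a JSON object that holds its "fn" and its "kwargs". jog_arm: Moves the arm, as the interface text tells. Shift numbers are shares of 10 cm and turn numbers shares of 90 degrees, none past 1 either way. Its arguments: {"type":"object","properties":{"deltas":{"type":"array","items":{"type":"array","items":{"type":"number"}}},"force":{"type":"number"}},"required":["deltas"]}

```bash
ls; mkdir -p pics; cat > h.py <<'E'
import numpy as np, cv2
from rig import arm, eyes, finder
from scipy.spatial.transform import Rotation as Rn
def snap(c,name,crop=None,scale=1):
    im=eyes.grab_frame(c)
    o=im if crop is None else im[crop[1]:crop[3],crop[0]:crop[2]]
    if scale!=1: o=cv2.resize(o,None,fx=scale,fy=scale,interpolation=cv2.INTER_CUBIC)
    cv2.imwrite('pics/'+name+'.png',o); return im
E
python3 - <<'E'
from h import *
s=arm.get_state(); print(s)
for c in ['scene','side','wrist']:
    snap(c,c+'0'); print(c,eyes.camera_params(c))
E
```

```text
pics
{'time_s': 0.0, 'qpos': array([ 1.05832336e+00,  1.04699611e-01,  9.64737047e-02,  1.56388941e+00,
       -1.64466907e-05,  1.35307166e+00]), 'qd': array([-0.00015062, -0.00040047, -0.00131661,  0.00042996, -0.00182657,
        0.00023338]), 'effort': array([ 3.15370853e-03, -5.56945825e+01,  5.03637815e+01,  1.71498838e-02,
       -2.52421041e-04,  3.56993517e-06]), 'position': array([0.17414489, 0.57382988, 0.23052458]), 'tool_rot': array([-1.3349059 , -0.98846661,  0.99045594]), 'ft_force': array([-0.26112869, -0.19807225,  0.57376903]), 'moment': array([-0.06143599, -0.00145377,  0.00659505]), 'finger_gap': 0.08554094400985643}
scene {'fx': 425.81012330531246, 'fy': 425.81012330531246, 'cx': 276.73521950321253, 'cy': 211.32156177919387, 'R': array([[ 0.78495133,  0.6195449 , -0.00394027],
       [ 0.48376783, -0.61687289, -0.62083535],
       [-0.38706602,  0.48541935, -0.78393109]]), 't': array([-0.54179213, -0.20611631,  1.12233021])}
side {'fx': 459.2785612348917, 'fy': 459.2785612348917, 'cx': 275.03542651958554, 'cy': 215.37995208931056, 'R': array([[ 7.35208707e-01, -6.77840803e-01,  5.41871274e-05],
       [-5.04647990e-01, -5.47411382e-01, -6.67586088e-01],
       [ 4.52546753e-01,  4.90787759e-01, -7.44532613e-01]]), 't': array([-0.42890237,  0.39876096,  0.56106122])}
wrist {'fx': 325.19226210127806, 'fy': 325.19226210127806, 'cx': 285.89763066082435, 'cy': 206.0808236070498, 'T_tool_cam': array([[ 9.99999678e-01, -4.77711037e-04,  6.44066809e-04,
        -6.95609176e-04],
       [-7.62450684e-04, -3.17636265e-01,  9.48212330e-01,
        -1.43064903e-01],
       [-2.48392519e-04, -9.48212516e-01, -3.17636527e-01,
         8.12729715e-02],
       [ 0.00000000e+00,  0.00000000e+00,  0.00000000e+00,
         1.00000000e+00]])}
```

View pics/scene0.png

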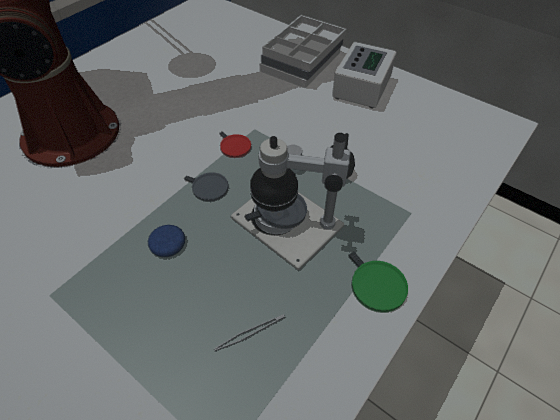

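View pics/side0.png

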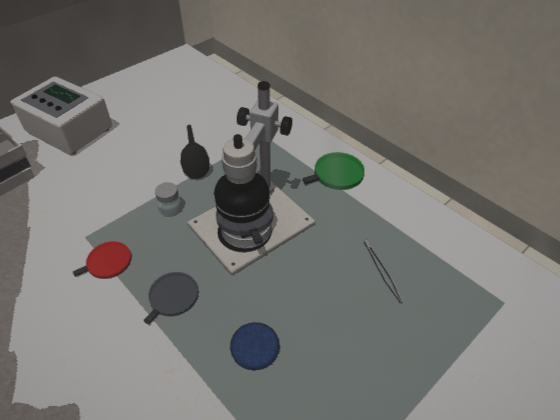

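View pics/wrist0.png

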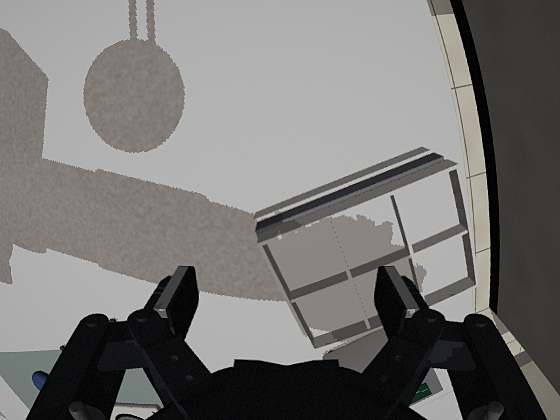

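```bash
python3 - <<'E'
from h import *
snap('scene','sc1',(215,120,365,280),5)
snap('side','si1',(175,70,330,280),2.8)
cv2.imwrite('pics/si1.png',cv2.resize(cv2.imread('pics/side0.png')[150:280,175:330],None,fx=5,fy=4.6,interpolation=cv2.INTER_CUBIC))
for c in ['scene','side']:
    for n in ['cover','tab','dish','stand','camera','blower','jar','cushion']:
        print(c,n,[(np.round(r['rect']).tolist(),round(float(r['p']),2)) for r in finder.recognise(c,n)])
E
```

```text
scene cover [([220.0, 131.0, 251.0, 158.0], 0.82), ([246.0, 195.0, 305.0, 232.0], 0.79), ([184.0, 171.0, 226.0, 203.0], 0.66), ([350.0, 254.0, 410.0, 312.0], 0.64)]
scene tab [([247.0, 195.0, 308.0, 231.0], 0.93), ([217.0, 132.0, 249.0, 162.0], 0.78), ([350.0, 253.0, 407.0, 312.0], 0.67), ([188.0, 172.0, 227.0, 200.0], 0.61), ([289.0, 142.0, 301.0, 157.0], 0.58)]
scene dish [([254.0, 208.0, 292.0, 234.0], 0.7)]
scene stand [([233.0, 132.0, 348.0, 268.0], 0.88)]
scene camera [([254.0, 138.0, 350.0, 212.0], 0.95)]
scene blower [([345.0, 135.0, 353.0, 176.0], 0.51)]
scene jar [([286.0, 145.0, 304.0, 175.0], 0.63)]
scene cushion [([153.0, 225.0, 186.0, 257.0], 0.82)]
side cover [([303.0, 151.0, 365.0, 190.0], 0.92), ([214.0, 206.0, 272.0, 245.0], 0.73), ([145.0, 271.0, 199.0, 327.0], 0.63), ([71.0, 242.0, 132.0, 280.0], 0.56)]
side tab [([302.0, 152.0, 366.0, 192.0], 0.93), ([212.0, 206.0, 274.0, 246.0], 0.84), ([145.0, 270.0, 196.0, 324.0], 0.79), ([72.0, 239.0, 133.0, 280.0], 0.67)]
side dish [([224.0, 225.0, 274.0, 245.0], 0.66)]
side stand [([188.0, 81.0, 315.0, 277.0], 0.64)]
side camera [([215.0, 103.0, 293.0, 220.0], 0.66)]
side blower [([179.0, 129.0, 210.0, 182.0], 0.57), ([368.0, 241.0, 404.0, 306.0], 0.42)]
side jar [([153.0, 179.0, 182.0, 218.0], 0.85)]
side cushion [([231.0, 322.0, 280.0, 368.0], 0.85)]
```

View pics/sc1.png

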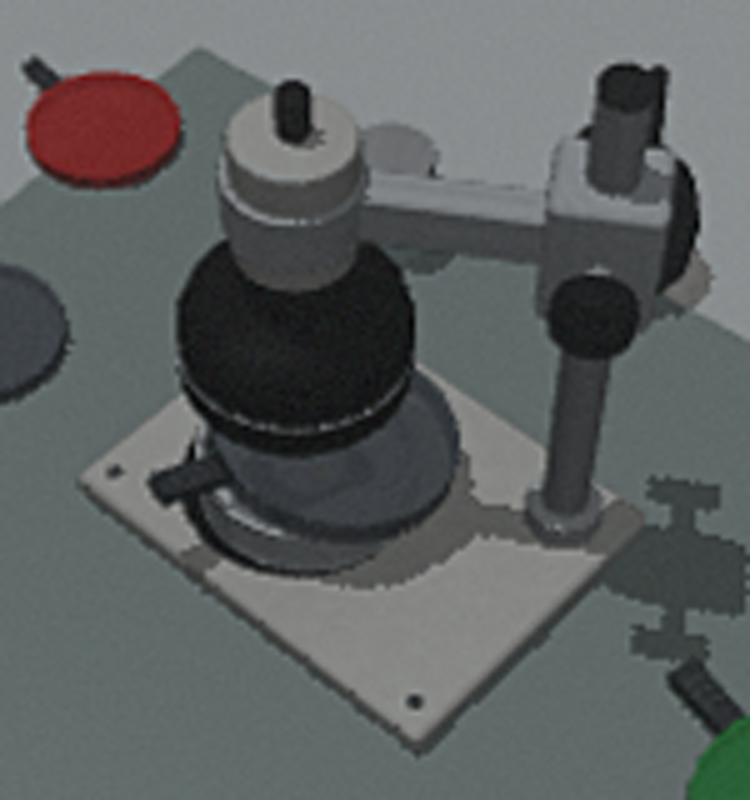

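View pics/si1.png

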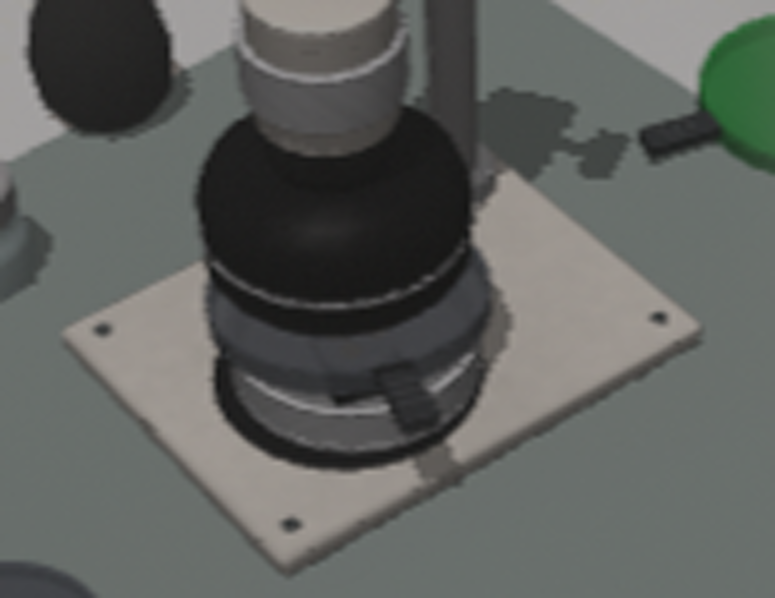

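```bash
cat >> h.py <<'E'
P={c:eyes.camera_params(c) for c in ['scene','side']}
def ray(c,uv):
    p=P[c]; d=np.array([(uv[0]-p['cx'])/p['fx'],(uv[1]-p['cy'])/p['fy'],1.]); R=p['R']
    d=R.T@d; return -R.T@p['t'], d/np.linalg.norm(d)
def onz(c,uv,z):
    o,d=ray(c,uv); return o+d*(z-o[2])/d[2]
def tri(a,b):
    o1,d1=ray('scene',a); o2,d2=ray('side',b)
    A=np.stack([d1,-d2],1); s=np.linalg.lstsq(A,o2-o1,rcond=None)[0]
    x,y=o1+s[0]*d1,o2+s[1]*d2
    return (x+y)/2, np.linalg.norm(x-y)
def proj(c,X):
    p=P[c]; q=np.atleast_2d(X)@p['R'].T+p['t']
    return np.stack([p['fx']*q[:,0]/q[:,2]+p['cx'],p['fy']*q[:,1]/q[:,2]+p['cy']],1)
E
python3 - <<'E'
from h import *
np.set_printoptions(precision=4,suppress=True)
S=lambda u,v:(215+u/5-.4,120+v/5-.4); D=lambda u,v:(175+u/5-.4,150+v/4.6-.4)
for n,uv in dict(L=(82,480),B=(418,742),R=(645,515),hL=(115,471),hB=(413,702)).items(): print('scene',n,onz('scene',S(*uv),.014))
for n,uv in dict(L=(65,333),B=(288,568),R=(700,328),hL=(103,330),hB=(290,524),hR=(658,317)).items(): print('side',n,onz('side',D(*uv),.014))
for c in P: print(c, ray(c,(0,0))[0])
print('tab end', tri(S(160,488),D(415,415)))
E
```

```text
scene L [0.5248 0.0482 0.014 ]
scene B [0.7191 0.0326 0.014 ]
scene R [0.7289 0.1839 0.014 ]
scene hL [0.5328 0.0608 0.014 ]
scene hB [0.7064 0.0463 0.014 ]
side L [0.5339 0.1958 0.014 ]
side B [0.5219 0.0446 0.014 ]
side R [0.7165 0.0313 0.014 ]
side hL [0.5457 0.1872 0.014 ]
side hB [0.5355 0.0602 0.014 ]
side hR [0.7089 0.0467 0.014 ]
scene [ 0.9594 -0.3363  0.7497]
side [ 0.2627 -0.3478  0.684 ]
tab end (array([0.5802, 0.0408, 0.061 ]), np.float64(0.0010661106579717785))
```

```bash
cat >> h.py <<'E'
np.set_printoptions(precision=4,suppress=True)
def model(dc,cx,cy,cz,yaw,tilt):
    """dc: dish centre xy; cover origin; yaw of cover x axis; tilt about cover y (tab up positive)"""
    t=np.linspace(0,2*np.pi,73); c=np.stack([np.cos(t),np.sin(t)],1)
    def circ(r,z): return np.c_[c*r+dc,np.full(73,z)]
    R=Rn.from_euler('ZY',[yaw,tilt]).as_matrix()   # +rot about y lowers +x end
    o=np.array([cx,cy,cz])
    L={'rim':circ(.048,.040),'base':circ(.048,.014)}
    L['top']=np.c_[c*.054,np.full(73,.003)]@R.T+o
    L['bot']=np.c_[c*.054,np.full(73,-.010)]@R.T+o
    for z in(.003,-.005):
        L['tab%g'%z]=np.array([[-.054,.007,z],[-.087,.007,z],[-.087,-.007,z],[-.054,-.007,z]])@R.T+o
    return L
def overlay(c,im,L,crop,scale,name):
    o=cv2.resize(im[crop[1]:crop[3],crop[0]:crop[2]],None,fx=scale,fy=scale,interpolation=cv2.INTER_CUBIC)
    o=cv2.convertScaleAbs(o,alpha=1.8)
    col={'rim':(255,255,0),'base':(0,255,255),'top':(0,0,255),'bot':(255,0,255)}
    for k,X in L.items():
        uv=(proj(c,X)-[crop[0]-.5,crop[1]-.5])*scale
        cv2.polylines(o,[np.round(uv*16).astype(np.int32)],False,col.get(k,(0,255,0)),1,cv2.LINE_AA,4)
    cv2.imwrite('pics/'+name+'.png',o)
E
python3 - <<'E'
from h import *
s=arm.get_state()
print(Rn.from_rotvec(s['tool_rot']).as_matrix())
sc=cv2.imread('pics/scene0.png'); si=cv2.imread('pics/side0.png')
yaw=np.deg2rad(73)
e=np.array([np.cos(yaw),np.sin(yaw)])
dc=np.array([.6025,.105]); cc=dc+.012*e
L=model(dc,cc[0],cc[1],.040+.036*np.tan(.157)-0*.002,yaw,.157)
overlay('scene',sc,L,(225,165,315,245),8,'ovs1'); overlay('side',si,L,(205,180,290,255),8,'ovd1')
E
```

```text
[[ 0.2905  0.     -0.9569]
 [ 0.9569  0.0001  0.2905]
 [ 0.0001 -1.     -0.    ]]
```

View pics/ovs1.png

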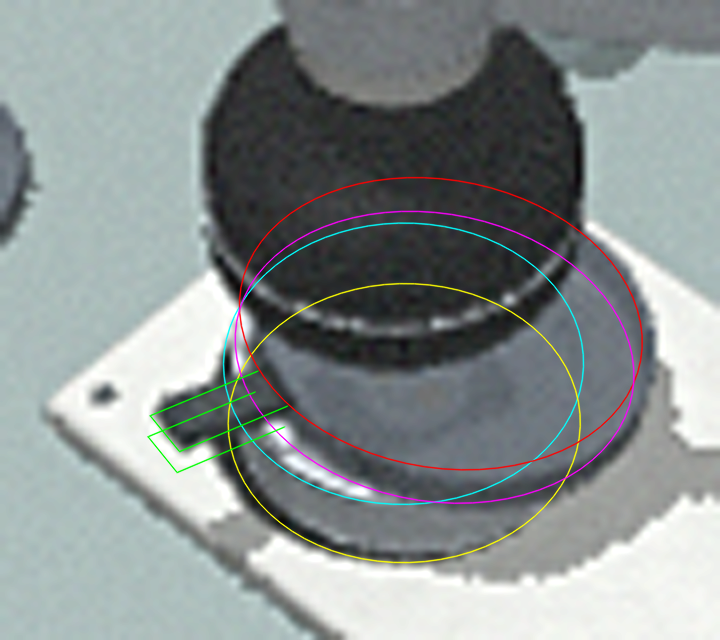

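View pics/ovd1.png

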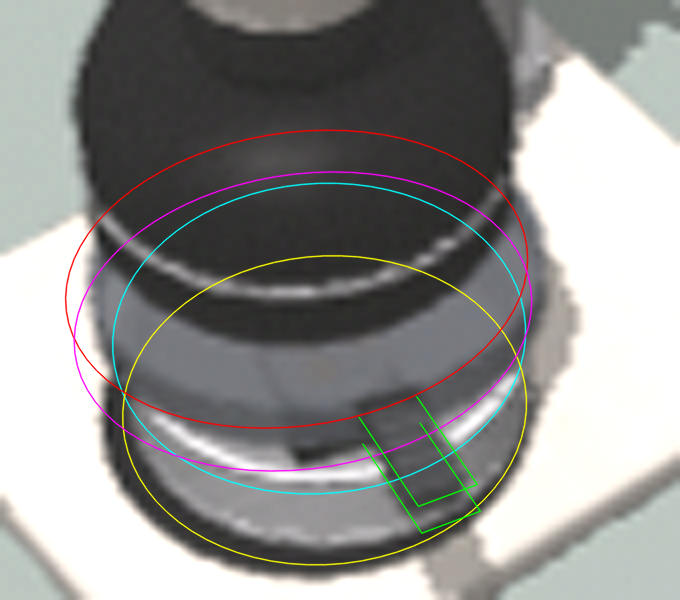

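```bash
cat >> h.py <<'E'
def Rtool(yaw,lean):
    """cover yaw (x axis, away from tab), lean: radians"""
    u=np.array([np.cos(yaw),np.sin(yaw),0]); zz=np.array([0,0,1.])
    y=np.sin(lean)*u-np.cos(lean)*zz; x=np.array([np.sin(yaw),-np.cos(yaw),0]); 
    return np.stack([x,y,np.cross(x,y)],1)
from scipy.spatial.transform import Slerp
def plan(p0,R0,p1,R1,n,jaw,nd=3):
    """straight line rows; rounding error fed back"""
    sl=Slerp([0,1],Rn.from_matrix([R0,R1])); p=np.array(p0,float); R=np.array(R0); rows=[]
    for k in range(1,n+1):
        a=k/n; pt=p0+(p1-p0)*a; Rt=sl(a).as_matrix()
        d=np.round(R.T@(pt-p)/.1,nd); r=np.round(Rn.from_matrix(R.T@Rt).as_rotvec()/(np.pi/2),nd)
        rows.append(d.tolist()+r.tolist()+[jaw])
        p=p+R@(d*.1); R=R@Rn.from_rotvec(r*np.pi/2).as_matrix()
    return rows,p,R
def show(rows): print('['+','.join('['+','.join('%g'%v for v in r)+']' for r in rows)+']')
def cur():
    s=arm.get_state(); return s['position'],Rn.from_rotvec(s['tool_rot']).as_matrix(),s
E
python3 - <<'E'
from h import *
p,R,s=cur()
rows,p,R=plan(p,R,np.array([.174,.574,.36]),R,4,0); show(rows)
R1=Rtool(np.deg2rad(73),np.deg2rad(35))
rows,p,R=plan(p,R,np.array([.46,-.06,.33]),R1,20,0); show(rows[:8]);print(); show(rows[8:])
print(p)
rows,p,R=plan(p,R,np.array([.567,-.002,.138]),R1,7,0); show(rows)
for c,uv in [('side',(168,208)),('side',(196,175)),('scene',(168,243))]: print(onz(c,uv,.01))
E
```

```text
[[-0.001,-0.322,0.001,-0,0,0,0],[-0,-0.321,0,-0,0,0,0],[-0.001,-0.322,0.001,-0,0,0,0],[-0,-0.322,0.001,-0,0,0,0]]
[[-0.262,0.015,-0.229,0.015,0.048,-0.015,0],[-0.244,0.003,-0.248,0.015,0.049,-0.015,0],[-0.224,-0.008,-0.266,0.016,0.048,-0.016,0],[-0.203,-0.02,-0.282,0.015,0.048,-0.015,0],[-0.181,-0.032,-0.296,0.015,0.049,-0.015,0],[-0.156,-0.043,-0.308,0.015,0.048,-0.015,0],[-0.132,-0.054,-0.318,0.016,0.048,-0.016,0],[-0.106,-0.064,-0.325,0.015,0.049,-0.015,0]]

[[-0.079,-0.075,-0.331,0.015,0.048,-0.015,0],[-0.053,-0.084,-0.333,0.015,0.049,-0.015,0],[-0.024,-0.093,-0.335,0.015,0.048,-0.016,0],[0.003,-0.101,-0.333,0.016,0.048,-0.015,0],[0.031,-0.109,-0.329,0.015,0.049,-0.015,0],[0.058,-0.115,-0.324,0.015,0.048,-0.015,0],[0.085,-0.121,-0.315,0.015,0.048,-0.016,0],[0.112,-0.127,-0.304,0.016,0.049,-0.015,0],[0.138,-0.13,-0.292,0.015,0.048,-0.015,0],[0.162,-0.134,-0.277,0.015,0.048,-0.015,0],[0.186,-0.136,-0.261,0.015,0.049,-0.016,0],[0.209,-0.137,-0.243,0.015,0.048,-0.015,0]]
[ 0.46   -0.06    0.3299]
[[0.122,0.296,-0.056,0,0,0,0],[0.122,0.296,-0.055,0,0,0,0],[0.122,0.295,-0.056,0,0,0,0],[0.121,0.296,-0.055,0,0,0,0],[0.122,0.296,-0.056,0,0,0,0],[0.122,0.296,-0.056,0,0,0,0],[0.122,0.295,-0.055,0,0,0,0]]
[0.5284 0.2561 0.01  ]
[0.6266 0.2964 0.01  ]
[ 0.4673 -0.0853  0.01  ]
```

Request:
{"fn": "jog_arm", "kwargs": {"deltas": [[0,-0.32,0,0,0,0,0],[0,-0.32,0,0,0,0,0],[0,-0.32,0,0,0,0,0],[0,-0.32,0,0,0,0,0],[-0.262,0.015,-0.229,0.015,0.048,-0.015,0],[-0.244,0.003,-0.248,0.015,0.049,-0.015,0],[-0.224,-0.008,-0.266,0.016,0.048,-0.016,0],[-0.203,-0.02,-0.282,0.015,0.048,-0.015,0],[-0.181,-0.032,-0.296,0.015,0.049,-0.015,0],[-0.156,-0.043,-0.308,0.015,0.048,-0.015,0],[-0.132,-0.054,-0.318,0.016,0.048,-0.016,0],[-0.106,-0.064,-0.325,0.015,0.049,-0.015,0]]}}

```text
time_s: 2.05
position: [0.2889, 0.3193, 0.3475]
tool_rot: [-1.241, -0.528, 0.464]
ft_force: [1.4, -0.8, 0.9]
finger_gap: 0.0853
```

Request:
{"fn": "jog_arm", "kwargs": {"deltas": [[-0.079,-0.075,-0.331,0.015,0.048,-0.015,0],[-0.053,-0.084,-0.333,0.015,0.049,-0.015,0],[-0.024,-0.093,-0.335,0.015,0.048,-0.016,0],[0.003,-0.101,-0.333,0.016,0.048,-0.015,0],[0.031,-0.109,-0.329,0.015,0.049,-0.015,0],[0.058,-0.115,-0.324,0.015,0.048,-0.015,0],[0.085,-0.121,-0.315,0.015,0.048,-0.016,0],[0.112,-0.127,-0.304,0.016,0.049,-0.015,0],[0.138,-0.13,-0.292,0.015,0.048,-0.015,0],[0.162,-0.134,-0.277,0.015,0.048,-0.015,0],[0.186,-0.136,-0.261,0.015,0.049,-0.016,0],[0.209,-0.137,-0.243,0.015,0.048,-0.015,0]]}}

```text
time_s: 3.05
position: [0.4608, -0.062, 0.3292]
tool_rot: [-0.952, 0.145, -0.278]
ft_force: [1.0, 0.9, 0.1]
finger_gap: 0.0854
```

Request:
{"fn": "jog_arm", "kwargs": {"deltas": [[0.122,0.296,-0.056,0,0,0,0],[0.122,0.296,-0.055,0,0,0,0],[0.122,0.295,-0.056,0,0,0,0],[0.121,0.296,-0.055,0,0,0,0],[0.122,0.296,-0.056,0,0,0,0],[0.122,0.296,-0.056,0,0,0,0],[0,0,0,0,0,0,0],[0,0,0,0,0,0,0]]}}

```text
time_s: 3.72
position: [0.5512, -0.0092, 0.1636]
tool_rot: [-0.952, 0.144, -0.271]
ft_force: [0.8, 0.6, 0.8]
finger_gap: 0.0852
```

```bash
python3 - <<'E'
from h import *
p,R,s=cur(); print(s['time_s'],s['qpos']); print(p);print(R)
np.savez('w1.npz',p=p,R=R)
snap('wrist','w1')
E
```

```text
3.7167 [-0.5839 -0.0094 -0.2471  1.5323  0.5816  1.2232]
[ 0.5512 -0.0092  0.1636]
[[ 0.9567  0.1649  0.2397]
 [-0.291   0.5495  0.7832]
 [-0.0025 -0.8191  0.5737]]
```

View pics/w1.png

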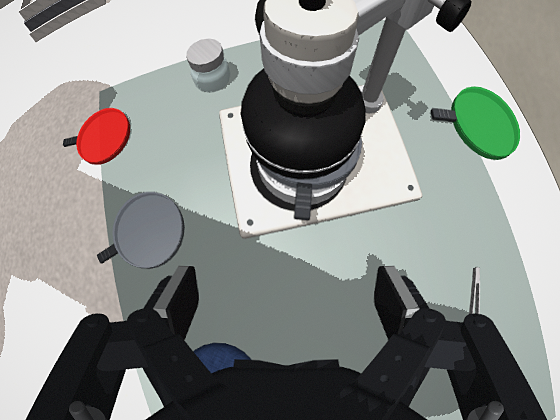

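```bash
cat >> h.py <<'E'
W=eyes.camera_params('wrist')
def projw(X,p,R):
    T=W['T_tool_cam']; Xt=(np.atleast_2d(X)-p)@R      # tool coords
    q=(Xt-T[:3,3])@T[:3,:3]
    rr=np.hypot(q[:,0],q[:,1]); th=np.arctan2(rr,q[:,2])
    return np.stack([W['fx']*th*q[:,0]/rr+W['cx'],W['fy']*th*q[:,1]/rr+W['cy']],1)
def overlayw(im,L,crop,scale,name,p,R,alpha=1.3):
    o=cv2.resize(im[crop[1]:crop[3],crop[0]:crop[2]],None,fx=scale,fy=scale,interpolation=cv2.INTER_CUBIC)
    o=cv2.convertScaleAbs(o,alpha=alpha)
    col={'rim':(255,255,0),'base':(0,255,255),'top':(0,0,255),'bot':(255,0,255)}
    for k,X in L.items():
        uv=(projw(X,p,R)-[crop[0]-.5,crop[1]-.5])*scale
        cv2.polylines(o,[np.round(uv*16).astype(np.int32)],False,col.get(k,(0,255,0)),1,cv2.LINE_AA,4)
    cv2.imwrite('pics/'+name+'.png',o)
E
python3 - <<'E'
from h import *
w=np.load('w1.npz'); im=cv2.imread('pics/w1.png')
overlayw(im,{},(235,120,375,225),5.7,'w1c',w['p'],w['R'])
yaw=np.deg2rad(73); e=np.array([np.cos(yaw),np.sin(yaw)])
dc=np.array([.6025,.105]); cc=dc+.012*e
L=model(dc,cc[0],cc[1],.040+.036*np.tan(.157),yaw,.157)
overlayw(im,L,(235,120,375,225),5.7,'w1o',w['p'],w['R'])
E
```

```text
(no output)
```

View pics/w1c.png

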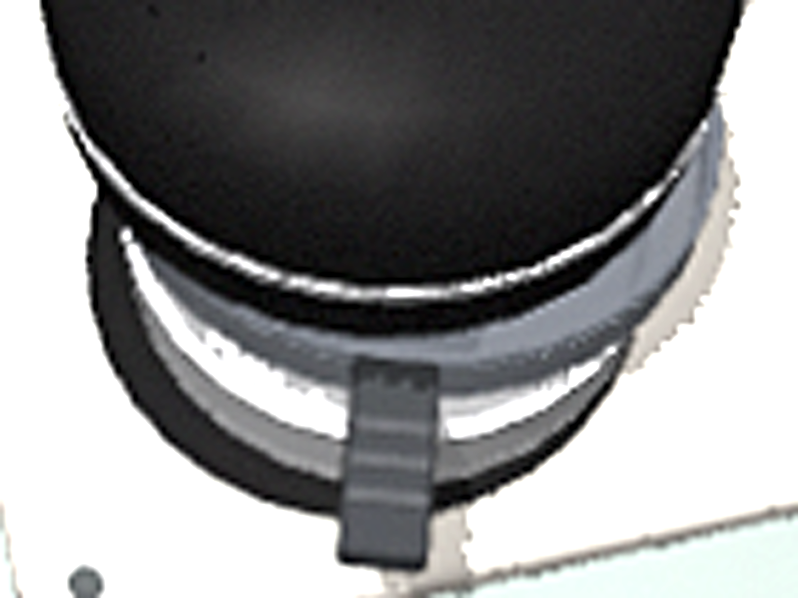

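View pics/w1o.png

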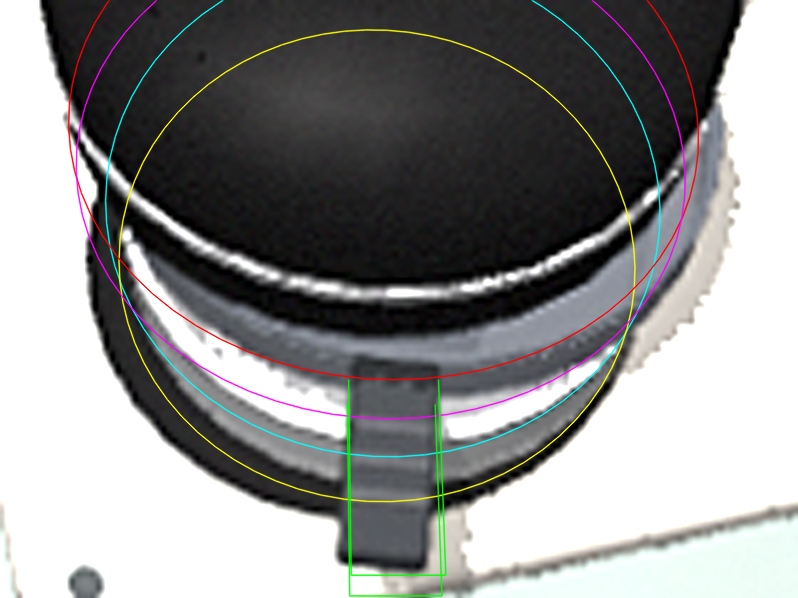

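```bash
python3 - <<'E'
from h import *
im=cv2.imread('pics/w1.png')
def cropg(im,crop,s,name,g=5,alpha=1):
    o=cv2.resize(im[crop[1]:crop[3],crop[0]:crop[2]],None,fx=s,fy=s,interpolation=cv2.INTER_CUBIC); o=cv2.convertScaleAbs(o,alpha=alpha)
    for x in range(crop[0],crop[2],g):
        cv2.line(o,(int((x-crop[0]+.5)*s),0),(int((x-crop[0]+.5)*s),4 if x%10 else 12),(0,0,255),1)
        if x%10==0: cv2.putText(o,str(x),(int((x-crop[0]+.5)*s)-12,24),0,.4,(0,0,255),1)
    for y in range(crop[1],crop[3],g):
        cv2.line(o,(0,int((y-crop[1]+.5)*s)),(4 if y%10 else 12,int((y-crop[1]+.5)*s)),(0,0,255),1)
        if y%10==0: cv2.putText(o,str(y),(14,int((y-crop[1]+.5)*s)+4),0,.4,(0,0,255),1)
    cv2.imwrite('pics/'+name+'.png',o)
g=np.clip(im.astype(float)*.8,0,255)
g=(255*(im/255.)**.8).astype(np.uint8)
cropg(g,(246,150,366,222),6.6,'w1g')
sc=cv2.imread('pics/scene0.png'); si=cv2.imread('pics/side0.png')
G=lambda a:(255*(a/255.)**.6).astype(np.uint8)
cropg(G(sc),(240,180,312,240),10,'sc0g'); cropg(G(si),(210,190,282,250),10,'si0g')
E
```

```text
(no output)
```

View pics/w1g.png

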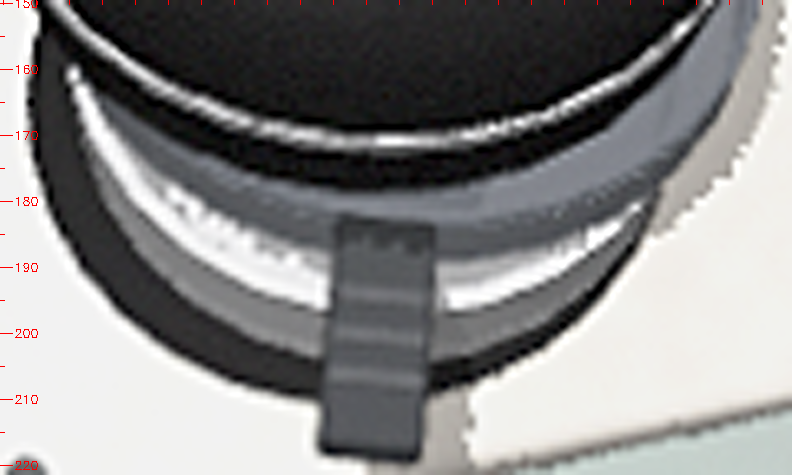

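View pics/sc0g.png

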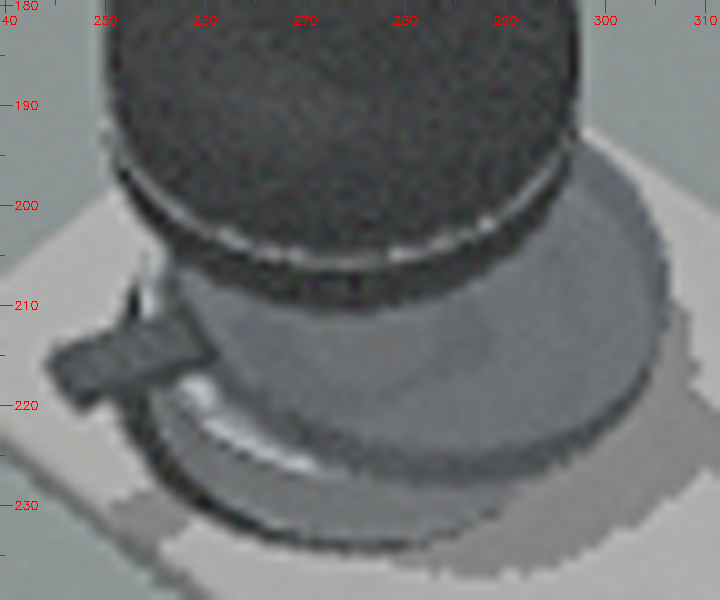

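View pics/si0g.png

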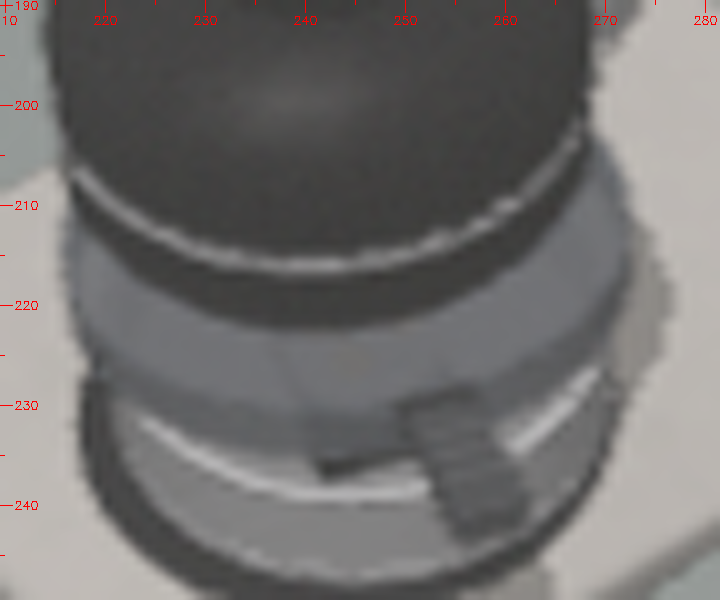

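```bash
cat > fit1.py <<'E'
from h import *
from scipy.optimize import least_squares
w=np.load('w1.npz')
f={'w':lambda u,v:(u/6.6+245.5,v/6.6+149.5),'sc':lambda u,v:(u/10+239.5,v/10+179.5),'si':lambda u,v:(u/10+209.5,v/10+189.5)}
pr={'w':lambda X:projw(X,w['p'],w['R']),'sc':lambda X:proj('scene',X),'si':lambda X:proj('side',X)}
C={('w','rim'):[(100,155),(150,220),(200,258),(260,290),(320,308),(445,310),(500,300),(560,277),(600,250),(640,210)],
('w','base'):[(150,280),(200,320),(260,350),(320,362),(440,360),(500,345),(560,318),(600,290)],
('w','top'):[(440,225),(500,220),(560,205),(620,180)],
('w','bot'):[(180,180),(230,220),(280,240),(325,255),(440,260),(500,252),(560,235),(620,205)],
('w','tl'):[(338,215),(334,260),(330,300),(324,370),(320,425)],('w','tr'):[(437,230),(433,270),(430,320),(425,380),(421,430)],
('w','te'):[(330,447),(370,453),(410,459)],
('sc','bot'):[(350,470),(400,482),(460,487),(520,478),(580,450),(620,415)],
('sc','top'):[(260,415),(330,445),(400,460),(460,462),(520,455),(580,425),(660,240),(635,180),(600,150)],
('sc','rim'):[(240,445),(280,462),(320,470)],('sc','base'):[(160,440),(190,480),(230,510),(280,532),(330,540),(400,541)],
('sc','tl'):[(60,353),(100,340),(140,326),(180,313)],('sc','tr'):[(90,395),(130,382),(200,362)],('sc','te'):[(47,370),(62,392),(78,410)],
('si','bot'):[(220,445),(280,458),(570,390),(605,350)],
('si','top'):[(120,375),(180,405),(240,415),(310,415),(480,385),(540,355),(590,310),(68,250),(630,230)],
('si','rim'):[(145,428),(200,468),(260,493),(320,504),(380,502),(430,492),(510,454),(550,424),(595,380)],
('si','base'):[(130,480),(170,525),(230,560),(290,577),(350,578),(420,568)],
('si','tl'):[(412,430),(440,480),(455,510)],('si','tr'):[(478,395),(500,450),(515,490)],('si','te'):[(480,540),(500,532),(520,525)]}
t=np.linspace(0,2*np.pi,361)
cs=np.stack([np.cos(t),np.sin(t)],1)
def curves(x):
    dx,dy,cx,cy,cz,yaw,tilt,roll=x[:8]
    R=Rn.from_euler('ZYX',[yaw,tilt,roll]).as_matrix(); o=np.array([cx,cy,cz])
    q=np.linspace(-.054,-.087,60)[:,None]; one=np.ones((60,1))
    T=lambda A:A@R.T+o
    return {'rim':np.c_[cs*.048+[dx,dy],np.full(361,.040)],'base':np.c_[cs*.048+[dx,dy],np.full(361,.014)],
     'top':T(np.c_[cs*.054,np.full(361,.003)]),'bot':T(np.c_[cs*.054,np.full(361,-.010)]),
     # tab edges seen: left in wrist = -x world side
     'tA':T(np.c_[q,.007*one,.003*one]),'tB':T(np.c_[q,-.007*one,.003*one]),
     'te':T(np.c_[-.087*one,np.linspace(-.007,.007,60)[:,None],-.005*one])}
def nm(c,k):
    if k=='tl': return 'tA'
    if k=='tr': return 'tB'
    return k
def res(x,parts=False):
    L=curves(x); sh={'w':x[8:10],'sc':x[10:12],'si':x[12:14]}; out=[]; D={}
    for (c,k),pts in C.items():
        uv=pr[c](L[nm(c,k)])+sh[c]; P_=np.array([f[c](*a) for a in pts])
        d=np.sqrt(((P_[:,None]-uv[None])**2).sum(2)).min(1); D[c,k]=d
        out.append(d/(.4 if c!='w' else .6))
    out.append(np.r_[x[8:10]/2,x[10:]/1.0, x[7]/.03])
    return D if parts else np.concatenate(out)
if __name__=='__main__':
    x0=np.r_[.6025,.105,.606,.1165,.0457,np.deg2rad(73),.157,0,np.zeros(6)]
    r=least_squares(res,x0,loss='soft_l1',x_scale=np.r_[[.001]*5,.02,.02,.02,np.ones(6)])
    x=r.x; print('dish',x[:2],'cover',x[2:5],'yaw/tilt/roll deg',np.degrees(x[5:8]),'shifts',x[8:],'cost',r.cost)
    for k,d in res(x,True).items(): print(k,np.round(d,1))
    np.save('x1.npy',x)
    J=r.jac; print('sd',np.sqrt(np.diag(np.linalg.inv(J.T@J)))[:8])
    L=curves(x); im=cv2.imread('pics/w1.png')
    overlayw(im,{k:v for k,v in L.items()},(235,120,375,225),5.7,'w1o2',w['p'],w['R'])
    overlay('scene',cv2.imread('pics/scene0.png'),L,(225,165,315,245),8,'ovs2'); overlay('side',cv2.imread('pics/side0.png'),L,(205,180,290,255),8,'ovd2')
E
python3 fit1.py
```

```text
dish [0.6048 0.1074] cover [0.6122 0.1212 0.0398] yaw/tilt/roll deg [68.3128  9.8182  2.7468] shifts [ 0.6338  0.9804 -1.1143 -0.786   1.0322 -0.2709] cost 77.65553967831721
('w', 'rim') [0.1 0.1 0.4 0.3 0.3 0.5 0.2 0.4 0.4 0.2]
('w', 'base') [1.  0.7 0.5 0.5 0.8 0.6 0.2 0.8]
('w', 'top') [1.2 1.2 1.  1. ]
('w', 'bot') [1.2 0.4 0.1 0.4 0.5 0.6 0.7 0.5]
('w', 'tl') [0.4 0.3 0.3 0.2 0.2]
('w', 'tr') [0.1 0.3 0.3 0.6 0.8]
('w', 'te') [0.9 0.6 0.3]
('sc', 'bot') [0.7 0.8 0.7 0.8 1.1 1.1]
('sc', 'top') [2.4 1.7 1.1 0.7 0.5 0.5 0.4 0.5 0.1]
('sc', 'rim') [0.1 0.2 0.2]
('sc', 'base') [0.3 0.2 0.2 0.  0.2 0.1]
('sc', 'tl') [0.5 0.5 0.4 0.4]
('sc', 'tr') [0.2 0.2 0.1]
('sc', 'te') [0.5 0.3 0.6]
('si', 'bot') [0.8 0.6 0.2 0.1]
('si', 'top') [1.5 1.6 1.1 0.5 0.3 0.2 0.1 1.4 0.2]
('si', 'rim') [0.6 0.4 0.5 0.6 0.4 0.2 0.4 0.5 0.2]
('si', 'base') [0.5 0.2 0.2 0.5 1.1 1.4]
('si', 'tl') [0.4 0.6 0.5]
('si', 'tr') [0.4 0.3 0.8]
('si', 'te') [0.7 1.  1.1]
sd [0.0015 0.0015 0.0016 0.0015 0.0012 0.0071 0.0137 0.0169]
```

View pics/w1o2.png

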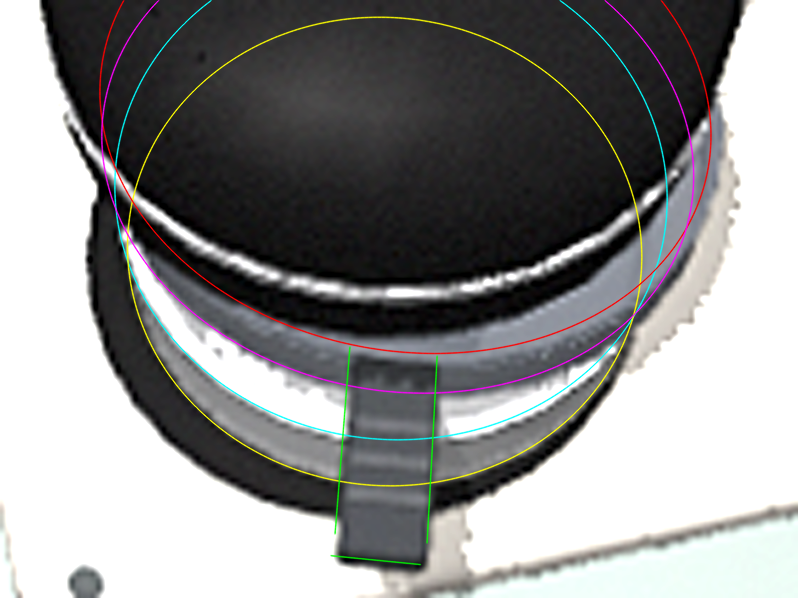

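View pics/ovs2.png

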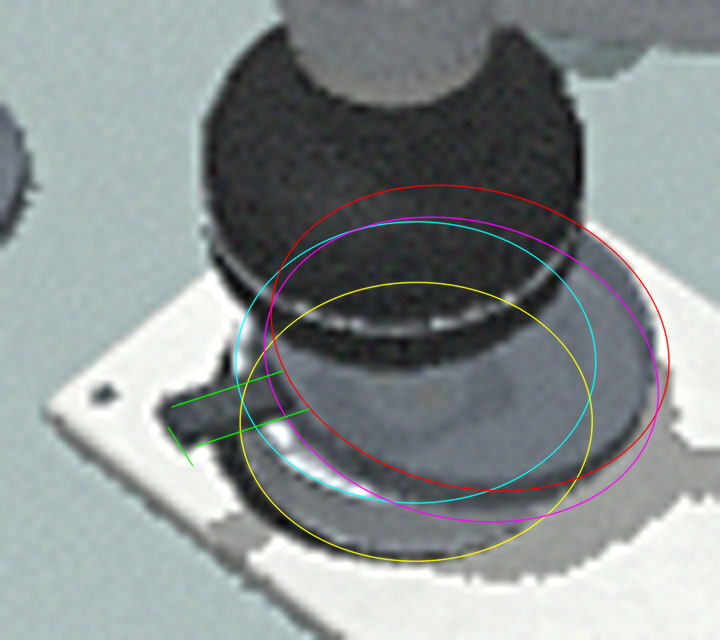

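View pics/ovd2.png

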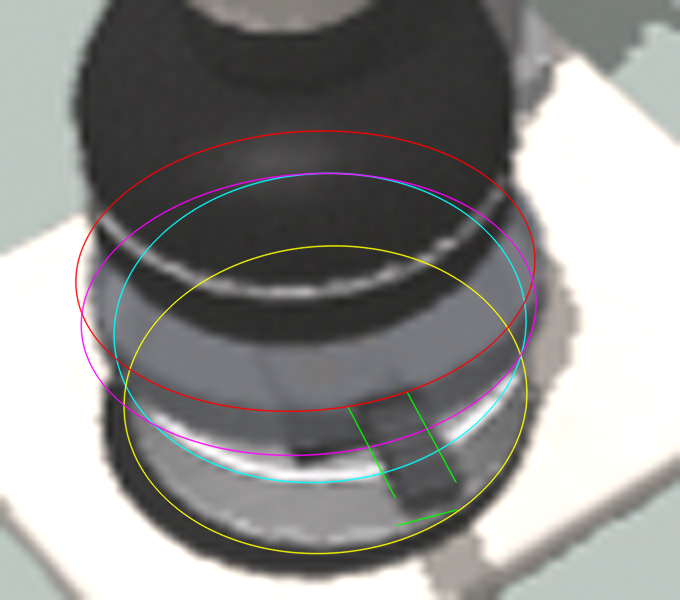

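```bash
cat > fit2.py <<'E'
import fit1
from fit1 import *
for k in list(C):
    if k[1]=='top': del C[k]
C['sc','top']=[(660,240),(635,180),(600,150)]
def res2(x):
    e=np.array([np.cos(x[5]),np.sin(x[5])]); off=(x[2:4]-x[:2])@e; lat=(x[2:4]-x[:2])@np.array([-e[1],e[0]])
    zc=.040+(.048-off)*np.tan(x[6])
    return np.r_[res(x)[:-1], x[7]/.01,(x[6]-np.radians(9))/.01,(x[4]-zc)/.001, lat/.003]
x0=np.load('x1.npy'); x0[7]=0
r=least_squares(res2,x0,loss='soft_l1',x_scale=np.r_[[.001]*5,.02,.02,.02,np.ones(6)])
x=r.x; print('dish',x[:2],'cover',x[2:5],'off',x[2:4]-x[:2],np.linalg.norm(x[2:4]-x[:2]),'yaw/tilt/roll deg',np.degrees(x[5:8]),'shifts',x[8:],'cost',r.cost)
for k,d in res(x,True).items(): print(k,np.round(d,1))
J=r.jac; print('sd',np.sqrt(np.diag(np.linalg.inv(J.T@J)))[:8])
np.save('x2.npy',x)
Rm=Rn.from_euler('ZYX',x[5:8]).as_matrix(); print('tab',x[2:5]+Rm@[-.074,0,-.001])
L=curves(x); im=cv2.imread('pics/w1.png')
import fit1
sh=x[8:10]; W['cx']+=sh[0]; W['cy']+=sh[1]; P['scene']['cx']+=x[10];P['scene']['cy']+=x[11];P['side']['cx']+=x[12];P['side']['cy']+=x[13]
overlayw(im,L,(235,120,375,225),5.7,'w1o3',w['p'],w['R'])
overlay('scene',cv2.imread('pics/scene0.png'),L,(225,165,315,245),8,'ovs3'); overlay('side',cv2.imread('pics/side0.png'),L,(205,180,290,255),8,'ovd3')
a=[cv2.imread('pics/%s.png'%n) for n in('w1o3','ovs3','ovd3')]
E
python3 fit2.py
```

```text
dish [0.6046 0.1084] cover [0.6125 0.122  0.0422] off [0.0079 0.0136] 0.01570383865509864 yaw/tilt/roll deg [68.1627  9.1913  0.1921] shifts [ 0.9972  1.9965 -1.259  -0.2573  1.2239 -0.1076] cost 43.48580866347372
('w', 'rim') [0.2 0.2 0.5 0.3 0.3 0.5 0.  0.5 0.5 0.3]
('w', 'base') [0.9 0.6 0.5 0.6 0.9 0.6 0.2 0.8]
('w', 'bot') [0.8 0.5 0.6 1.  0.3 0.1 0.1 0.1]
('w', 'tl') [0.2 0.2 0.1 0.2 0.2]
('w', 'tr') [0.2 0.5 0.5 0.7 0.9]
('w', 'te') [0.7 0.3 0.2]
('sc', 'bot') [0.2 0.1 0.1 0.1 0.6 1. ]
('sc', 'rim') [0.1 0.2 0.2]
('sc', 'base') [0.2 0.1 0.1 0.2 0.3 0.2]
('sc', 'tl') [0.5 0.6 0.5 0.5]
('sc', 'tr') [0.1 0.1 0.4]
('sc', 'te') [0.6 0.1 0.5]
('si', 'bot') [0.5 0.2 1.2 0.9]
('si', 'rim') [0.5 0.4 0.6 0.7 0.6 0.4 0.1 0.2 0.4]
('si', 'base') [0.3 0.1 0.2 0.4 0.9 1.2]
('si', 'tl') [0.3 0.5 0.4]
('si', 'tr') [0.2 0.5 1.1]
('si', 'te') [0.1 0.3 0.4]
('sc', 'top') [1.  0.2 0.4]
sd [0.0015 0.0016 0.0015 0.0016 0.0009 0.0073 0.0079 0.0093]
tab [0.5853 0.0541 0.0531]
```

View pics/w1o3.png

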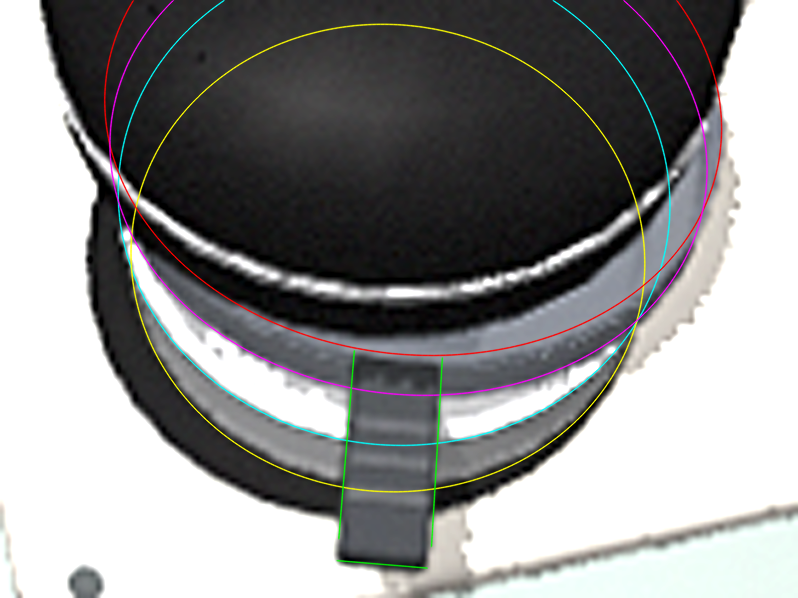

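View pics/ovd3.png

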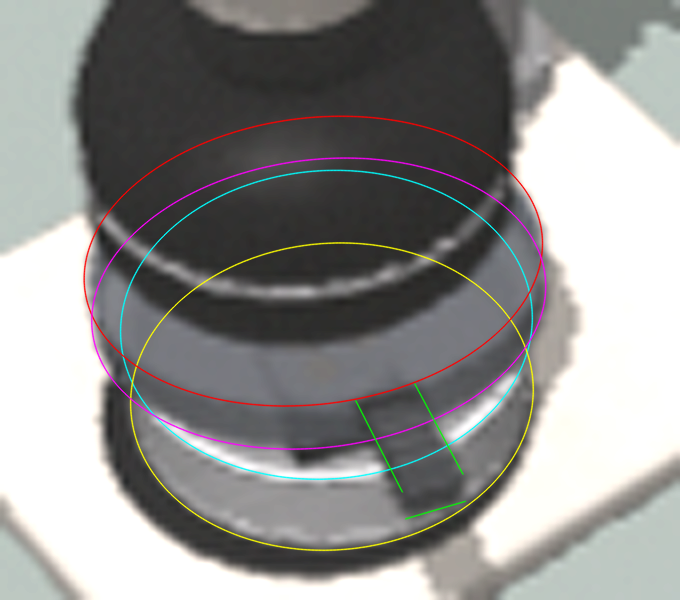

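```bash
python3 - <<'E'
from h import *
p,R,s=cur()
yaw=np.radians(68.5); R1=Rtool(yaw,np.radians(35)); e=np.array([np.cos(yaw),np.sin(yaw),0])
tab=np.array([.5853,.0541,.0531]); g=tab-.002*e+.015*R1[:,1]; print('grasp tcp',g)
rows,p2,R2=plan(p,R,g-.05*R1[:,1],R1,6,.5); show(rows); print(p2)
E
```

```text
grasp tcp [0.5877 0.0602 0.0408]
[[0.019,0.161,-0.013,0,0.007,-0.005,0.5],[0.019,0.161,-0.012,0,0.007,-0.005,0.5],[0.017,0.161,-0.012,0,0.007,-0.005,0.5],[0.016,0.161,-0.012,0,0.006,-0.004,0.5],[0.015,0.161,-0.012,0,0.007,-0.005,0.5],[0.014,0.162,-0.012,0,0.007,-0.005,0.5]]
[0.5772 0.0336 0.0817]
```

Request:
{"fn": "jog_arm", "kwargs": {"deltas": [[0.019,0.161,-0.013,0,0.007,-0.005,0.5],[0.019,0.161,-0.012,0,0.007,-0.005,0.5],[0.017,0.161,-0.012,0,0.007,-0.005,0.5],[0.016,0.161,-0.012,0,0.006,-0.004,0.5],[0.015,0.161,-0.012,0,0.007,-0.005,0.5],[0.014,0.162,-0.012,0,0.007,-0.005,0.5],[0,0,0,0,0,0,0.5],[0,0,0,0,0,0,0.5]]}}

```text
time_s: 4.43
position: [0.5776, 0.0328, 0.0826]
tool_rot: [-0.949, 0.178, -0.347]
ft_force: [0.2, -0.3, 0.4]
finger_gap: 0.0426
```

```bash
python3 - <<'E'
from h import *
p,R,s=cur(); print(s['time_s'],s['finger_gap'],p);print(R)
np.savez('w2.npz',p=p,R=R)
im=snap('wrist','w2')
x=np.load('x2.npy')
L=model(x[:2],x[2],x[3],x[4],x[5],x[6])
overlayw(im,L,(200,90,400,300),3,'w2o',p,R,1)
overlayw(im,{},(200,150,370,280),4.6,'w2c',p,R,1)
E
```

```text
4.4333 0.04261565525172314 [0.5776 0.0328 0.0826]
[[ 0.9305  0.2113  0.2993]
 [-0.3664  0.5326  0.763 ]
 [ 0.0018 -0.8196  0.573 ]]
```

View pics/w2o.png

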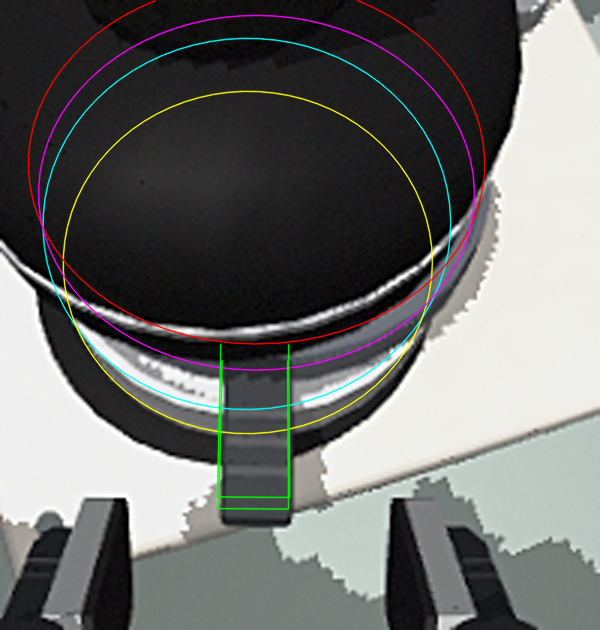

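View pics/w2c.png

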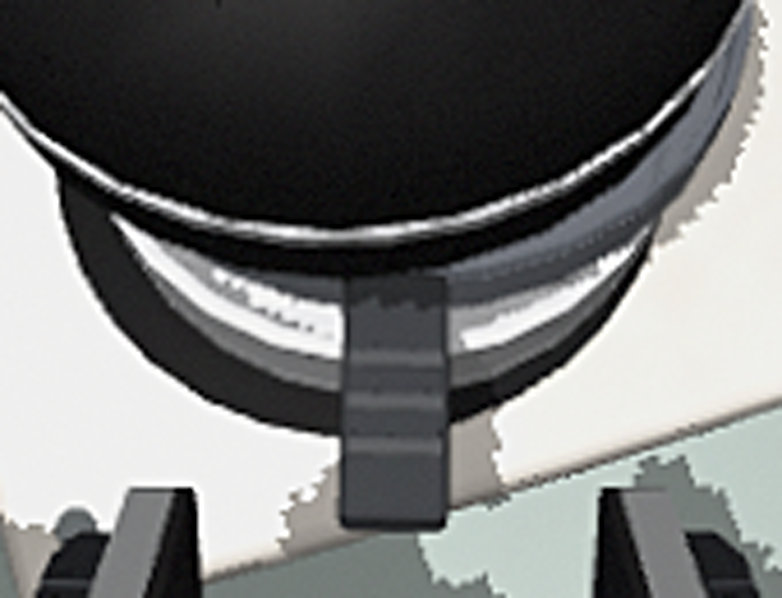

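```bash
cat > fit3.py <<'E'
from fit1 import *
w2=np.load('w2.npz')
for k in list(C):
    if k[1]=='top': del C[k]
C['sc','top']=[(660,240),(635,180),(600,150)]
f['w2']=lambda u,v:(u/4.6+199.5,v/4.6+149.5)
C.update({('w2','rim'):[(150,280),(200,320),(260,345),(520,330),(580,300),(620,268)],
('w2','base'):[(175,320),(230,355),(290,380),(520,370),(570,340),(610,305)],
('w2','bot'):[(240,285),(290,302),(520,288),(580,262)],
('w2','tl'):[(345,300),(343,350),(342,420),(341,500)],('w2','tr'):[(444,310),(446,370),(447,430),(447,500)],('w2','te'):[(350,527),(390,528),(435,527)]})
def res3(x,parts=False):
    L=curves(x); D={}; out=[]
    dt=x[8:11]*1e-3
    for (c,k),pts in C.items():
        X=L[nm(c,k)]
        if c=='w': uv=projw(X,w['p']+w['R']@dt,w['R'])
        elif c=='w2': uv=projw(X,w2['p']+w2['R']@dt,w2['R'])
        elif c=='sc': uv=pr[c](X+np.r_[x[11:13],0]*1e-3)
        else: uv=pr[c](X+np.r_[x[13:15],0]*1e-3)
        P_=np.array([f[c](*a) for a in pts])
        d=np.sqrt(((P_[:,None]-uv[None])**2).sum(2)).min(1); D[c,k]=d
        out.append(d/(.4 if c[0]!='w' else .6))
    if parts: return D
    e=np.array([np.cos(x[5]),np.sin(x[5])]); off=(x[2:4]-x[:2])@e
    zc=.040+(.048-off)*np.tan(x[6])
    return np.r_[np.concatenate(out),x[8:]/1.5,x[7]/.01,(x[6]-np.radians(9))/.01,(x[4]-zc)/.001]
x0=np.r_[np.load('x2.npy')[:8],np.zeros(7)]
r=least_squares(res3,x0,loss='soft_l1',x_scale=np.r_[[.001]*5,.02,.02,.02,np.ones(7)])
x=r.x; print('dish',x[:2],'cover',x[2:5],'off',x[2:4]-x[:2],np.linalg.norm(x[2:4]-x[:2]),'yaw/tilt/roll deg',np.degrees(x[5:8]),'\nshifts mm',x[8:],'cost',r.cost)
for k,d in res3(x,True).items(): print(k,np.round(d,1))
J=r.jac; print('sd',np.sqrt(np.diag(np.linalg.inv(J.T@J)))[:8])
Rm=Rn.from_euler('ZYX',x[5:8]).as_matrix(); tab=x[2:5]+Rm@[-.074,0,-.001]; print('tab',tab)
# tool frame seen via wrist: world as seen from true tool = p + R dt
print('tab in tool now (mm)',1e3*w2['R'].T@(tab-w2['p']), 'with hand-eye shift', 1e3*(w2['R'].T@(tab-w2['p'])-x[8:11]*1e-3))
np.save('x3.npy',x)
E
python3 fit3.py
```

```text
dish [0.6036 0.1074] cover [0.6108 0.1204 0.0431] off [0.0072 0.0131] 0.01493233890608826 yaw/tilt/roll deg [68.3976  9.1741  0.1091] 
shifts mm [-1.5623  1.1888  0.338  -0.7201 -0.0136  2.8232 -0.2451] cost 66.84539557742879
('w', 'rim') [0.4 0.4 0.7 0.5 0.4 0.6 0.2 0.4 0.4 0.2]
('w', 'base') [0.7 0.6 0.5 0.6 0.9 0.6 0.2 0.9]
('w', 'bot') [1.5 0.2 0.5 0.5 0.2 0.3 0.2 0.3]
('w', 'tl') [0.5 0.4 0.3 0.1 0.2]
('w', 'tr') [0.1 0.4 0.5 0.8 1. ]
('w', 'te') [1.6 1.2 0.8]
('sc', 'bot') [0.2 0.1 0.2 0.1 0.5 0.9]
('sc', 'rim') [0.2 0.1 0.1]
('sc', 'base') [0.1 0.1 0.1 0.2 0.5 0.3]
('sc', 'tl') [0.6 0.6 0.5 0.5]
('sc', 'tr') [0.1 0.1 0.4]
('sc', 'te') [0.6 0.2 0.6]
('si', 'bot') [0.6 0.3 1.3 0.9]
('si', 'rim') [0.5 0.4 0.6 0.7 0.6 0.4 0.2 0.2 0.5]
('si', 'base') [0.3 0.1 0.3 0.4 0.9 1.2]
('si', 'tl') [0.2 0.4 0.4]
('si', 'tr') [0.1 0.6 1.2]
('si', 'te') [0.2 0.3 0.4]
('sc', 'top') [1.  0.1 0.4]
('w2', 'rim') [1.2 1.4 0.5 1.5 0.6 0.1]
('w2', 'base') [0.7 0.9 1.4 0.3 0.6 0.9]
('w2', 'bot') [1.5 1.6 0.5 0.7]
('w2', 'tl') [0.6 0.3 0.4 0.4]
('w2', 'tr') [1.1 0.8 0.8 0.9]
('w2', 'te') [0.4 0.6 0.4]
sd [0.0013 0.0009 0.0014 0.001  0.0008 0.0075 0.0071 0.0089]
tab [0.5838 0.0524 0.0539]
tab in tool now (mm) [-1.4254 35.2485  0.3582] with hand-eye shift [ 0.137  34.0597  0.0202]
```

Request:
{"fn": "jog_arm", "kwargs": {"deltas": [[-0.001,0.08,-0.003,0,0,0,0.5],[-0.001,0.08,-0.003,0,0,0,0.5],[-0.001,0.08,-0.003,0,0,0,0.5],[-0.001,0.08,-0.003,0,0,0,0.5],[0,0.08,-0.002,0,0,0,0.5],[0,0.08,-0.002,0,0,0,0.5],[0,0,0,0,0,0,0.5],[0,0,0,0,0,0,0.5]]}}

```text
time_s: 5.15
position: [0.5864, 0.0584, 0.0404]
tool_rot: [-0.949, 0.18, -0.345]
ft_force: [-0.1, 0.3, 0.0]
finger_gap: 0.0427
```

```bash
python3 - <<'E'
from h import *
p,R,s=cur(); print(s['time_s'],s['finger_gap'],p,s['ft_force'])
np.savez('w3.npz',p=p,R=R)
im=snap('wrist','w3')
overlayw(im,{},(200,140,370,300),4.6,'w3c',p,R,1)
im=snap('side','si3'); x=cv2.resize(im[180:280,180:300],None,fx=6,fy=6,interpolation=cv2.INTER_CUBIC); cv2.imwrite('pics/si3c.png',cv2.convertScaleAbs(x,alpha=1.6))
E
```

```text
5.15 0.04265758609472668 [0.5864 0.0584 0.0404] [-0.0848  0.2777  0.007 ]
```

View pics/w3c.png

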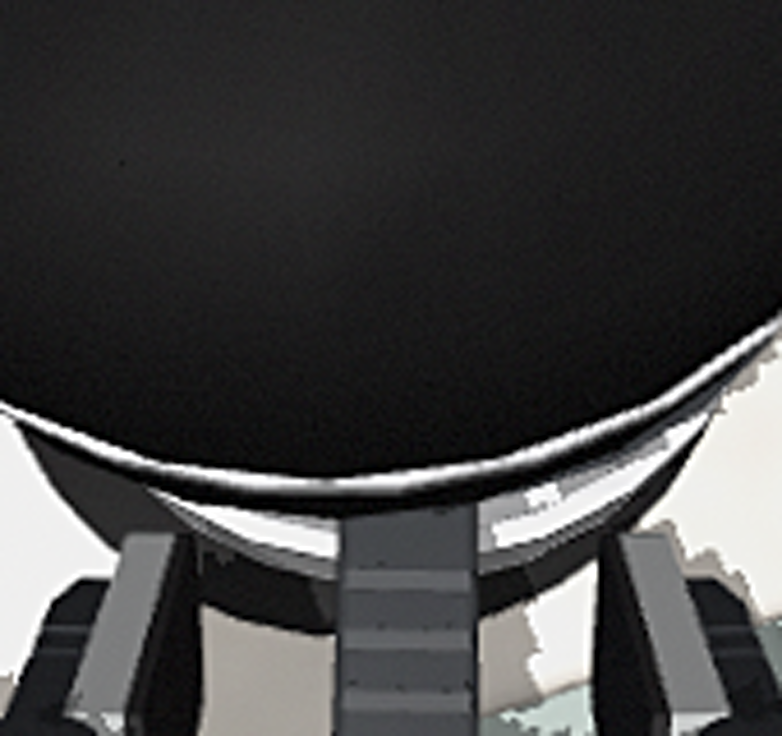

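View pics/si3c.png

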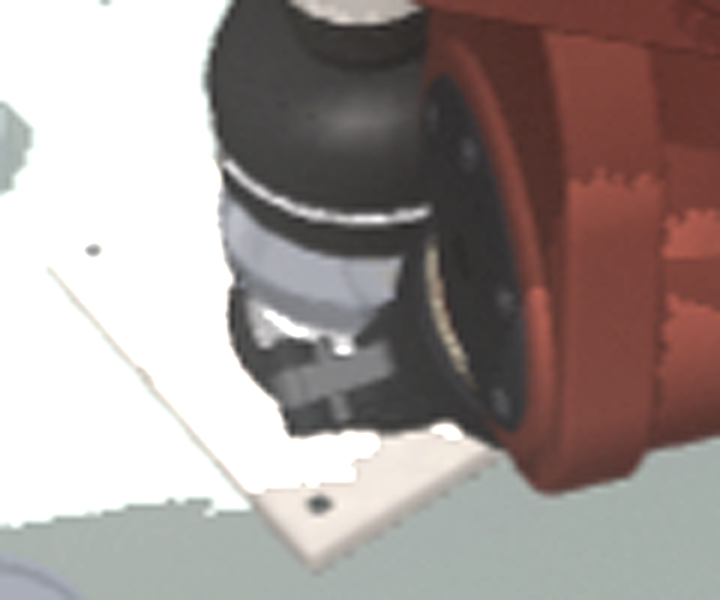

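Request:
{"fn": "jog_arm", "kwargs": {"deltas": [[0.007,0,0,0,0,0,0.5],[0,0,0,0,0,0,0.6],[0,0,0,0,0,0,0.7],[0,0,0,0,0,0,0.75],[0,0,0,0,0,0,0.8],[0,0,0,0,0,0,0.85],[0,0,0,0,0,0,1],[0,0,0,0,0,0,1],[0,0,0,0,0,0,1]], "force": 30}}

```text
time_s: 6.0
position: [0.5875, 0.0576, 0.041]
tool_rot: [-0.949, 0.18, -0.346]
ft_force: [0.0, -0.6, 0.8]
finger_gap: 0.0134
```

```bash
python3 - <<'E'
from h import *
p,R,s=cur(); print(s['time_s'],s['finger_gap'],p,s['ft_force'],s['moment'])
np.savez('w4.npz',p=p,R=R)
im=snap('wrist','w4')
overlayw(im,{},(200,140,370,300),4.6,'w4c',p,R,1)
im=snap('scene','sc4'); x=cv2.resize(im[165:245,225:315],None,fx=8,fy=8,interpolation=cv2.INTER_CUBIC); cv2.imwrite('pics/sc4c.png',cv2.convertScaleAbs(x,alpha=1.6))
E
```

```text
6.0 0.013363340010487163 [0.5875 0.0576 0.041 ] [ 0.0095 -0.6067  0.7553] [-0.5387  0.1821 -0.0199]
```

View pics/w4c.png

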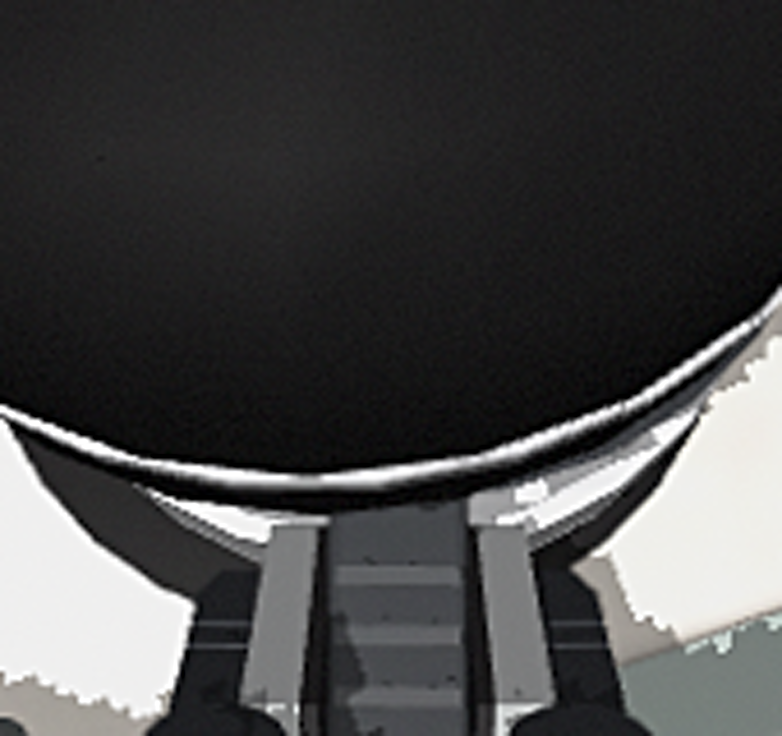

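View pics/sc4c.png

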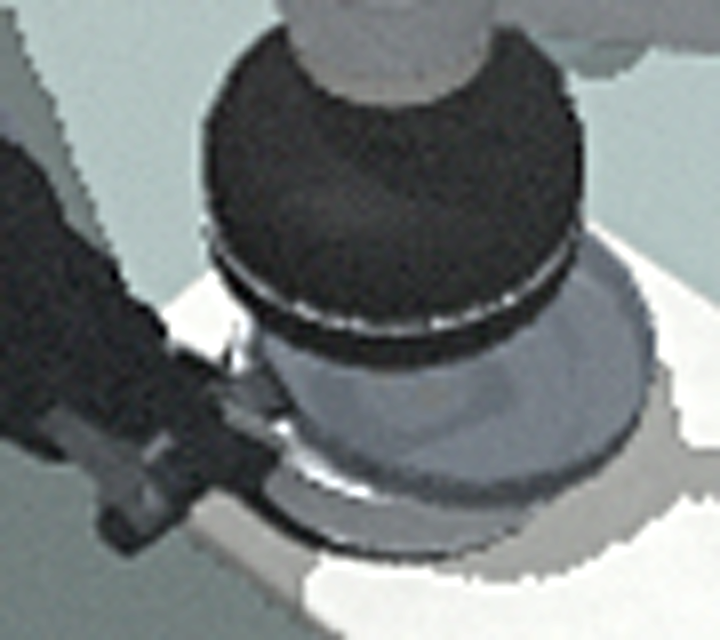

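```bash
cat >> h.py <<'E'
def Rc(yaw,tilt,roll=0): return Rn.from_euler('ZYX',[yaw,tilt,roll]).as_matrix()
def toolfor(pc0,Rc0,pt0,Rt0,pc1,Rc1):
    """tool pose which carries cover from pose0 to pose1 given tool pose 0"""
    Rt=Rc1@Rc0.T@Rt0; pt=pc1+Rc1@Rc0.T@(pt0-pc0); return pt,Rt
E
python3 - <<'E'
from h import *
p,R,s=cur(); x=np.load('x3.npy'); print(p,R)
np.savez('grasp.npz',p=p,R=R,pc=x[2:5],Rc=Rc(*x[5:8]))
rows,p2,R2=plan(p,R,p+[0,0,.009],R,6,1); show(rows); print(p2-p)
E
```

```text
[0.5875 0.0576 0.041 ] [[ 0.9303  0.2108  0.3002]
 [-0.3668  0.533   0.7625]
 [ 0.0007 -0.8195  0.5731]]
[[0,-0.012,0.009,-0,0,0,1],[0,-0.013,0.008,-0,0,0,1],[0,-0.012,0.009,-0,0,0,1],[0,-0.012,0.008,-0,0,0,1],[0,-0.012,0.009,-0,0,0,1],[0,-0.013,0.009,-0,0,0,1]]
[0.    0.    0.009]
```

Request:
{"fn": "jog_arm", "kwargs": {"deltas": [[0,-0.012,0.009,0,0,0,1],[0,-0.013,0.008,0,0,0,1],[0,-0.012,0.009,0,0,0,1],[0,-0.012,0.008,0,0,0,1],[0,-0.012,0.009,0,0,0,1],[0,-0.013,0.009,0,0,0,1],[0,0,0,0,0,0,1],[0,0,0,0,0,0,1]]}}

```text
time_s: 6.77
position: [0.5876, 0.0576, 0.0502]
tool_rot: [-0.949, 0.179, -0.346]
ft_force: [-0.1, -0.6, -0.6]
finger_gap: 0.0135
```

```bash
cat >> h.py <<'E'
def look(tag):
    p,R,s=cur(); print(s['time_s'],'gap',s['finger_gap'],p,'F',s['ft_force'],'M',s['moment'])
    im=snap('wrist','w'+tag); np.savez('w%s.npz'%tag,p=p,R=R)
    overlayw(im,{},(200,140,370,300),4.6,'w%sc'%tag,p,R,1)
    a=snap('scene','sc'+tag); b=snap('side','si'+tag)
    A=cv2.resize(a[180:245,235:315],None,fx=9,fy=9,interpolation=cv2.INTER_CUBIC); cv2.imwrite('pics/sc%sc.png'%tag,cv2.convertScaleAbs(A,alpha=1.5))
    A=cv2.resize(b[190:255,205:285],None,fx=9,fy=9,interpolation=cv2.INTER_CUBIC); cv2.imwrite('pics/si%sc.png'%tag,cv2.convertScaleAbs(A,alpha=1.5))
E
python3 -c "
from h import *
look('5')"
```

```text
6.7667 gap 0.013539064315458257 [0.5876 0.0576 0.0502] F [-0.0798 -0.6353 -0.6291] M [-0.5902  0.2365  0.0116]
```

View pics/sc5c.png

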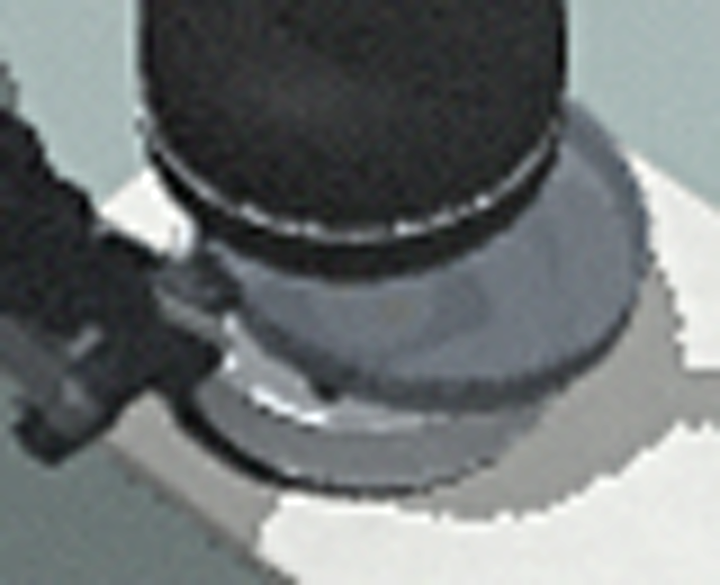

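View pics/si5c.png

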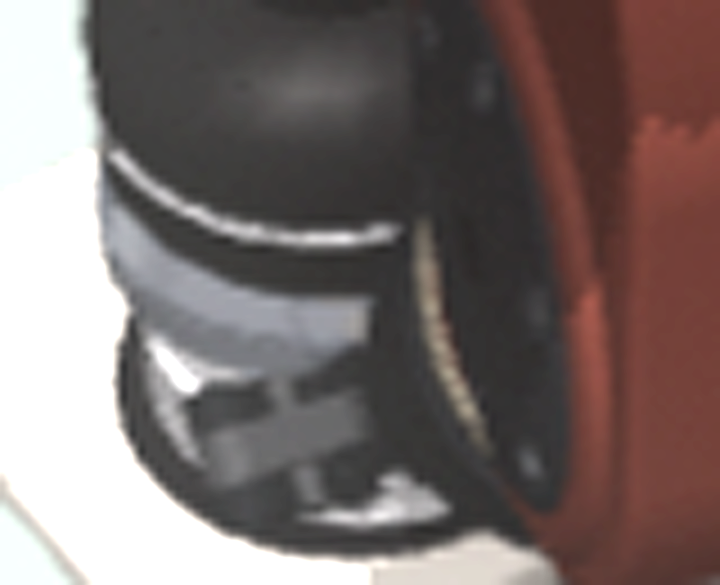

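View pics/w5c.png

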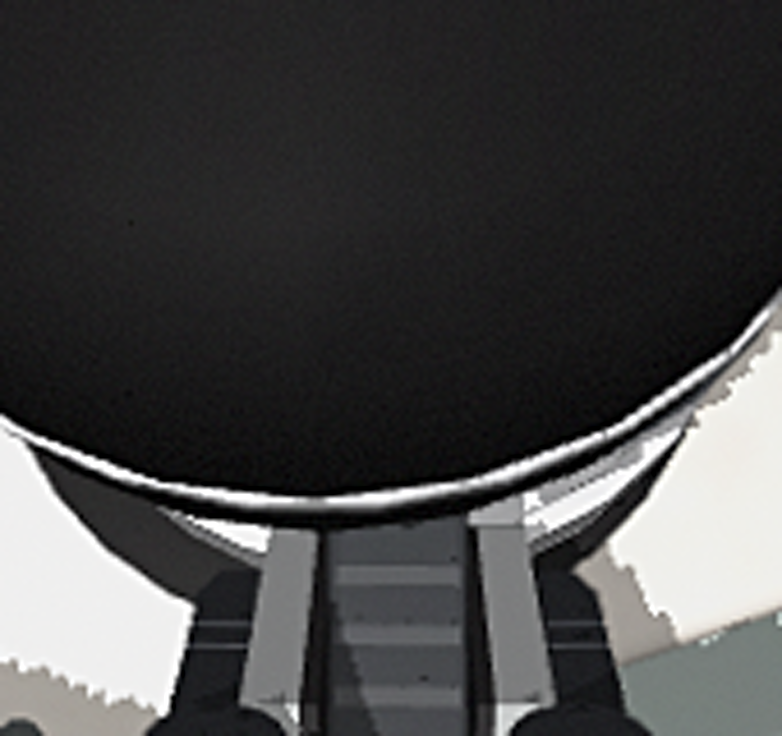

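```bash
python3 - <<'E'
from h import *
g=np.load('grasp.npz'); x=np.load('x3.npy'); yaw=x[5]
e=np.array([np.cos(yaw),np.sin(yaw),0]); n=np.array([-e[1],e[0],0])
p,R,s=cur()
pc=g['pc']+[0,0,.009]
pt=g['p']+[0,0,.009]; print('tool now minus expected mm',(p-pt)*1e3)
d=np.r_[x[:2],.040]-n*.0005
pc1=d.copy(); pc1[2]=.0496
Rc1=Rc(yaw,np.radians(5))
ptn,Rtn=toolfor(pc,g['Rc'],p,R,pc1,Rc1)
print('cover from',pc,'to',pc1,'tool shift mm',1e3*(ptn-p))
rows,p2,R2=plan(p,R,ptn,Rtn,10,1); show(rows); print(p2-ptn)
np.savez('C.npz',p=ptn,R=Rtn,pc=pc1,Rc=Rc1)
E
```

```text
tool now minus expected mm [-0.0518  0.0658 -0.063 ]
cover from [0.6108 0.1204 0.0521] to [0.6041 0.1072 0.0496] tool shift mm [ -6.5773 -12.97    -7.3903]
[[-0.001,-0.002,-0.016,0.005,-0,-0,1],[-0.002,-0.003,-0.016,0.004,-0,-0,1],[-0.001,-0.002,-0.016,0.005,-0,-0,1],[-0.001,-0.003,-0.016,0.005,-0,-0,1],[-0.002,-0.002,-0.016,0.004,-0,-0,1],[-0.001,-0.003,-0.016,0.005,-0.001,-0.001,1],[-0.002,-0.003,-0.016,0.004,0,0,1],[-0.001,-0.003,-0.016,0.005,0,0,1],[-0.001,-0.003,-0.016,0.005,0,0,1],[-0.002,-0.004,-0.016,0.004,0,0,1]]
[-0.  0.  0.]
```

Request:
{"fn": "jog_arm", "kwargs": {"deltas": [[-0.001,-0.002,-0.016,0.005,0,0,1],[-0.002,-0.003,-0.016,0.004,0,0,1],[-0.001,-0.002,-0.016,0.005,0,0,1],[-0.001,-0.003,-0.016,0.005,0,0,1],[-0.002,-0.002,-0.016,0.004,0,0,1],[-0.001,-0.003,-0.016,0.005,0,0,1],[-0.002,-0.003,-0.016,0.004,0,0,1],[-0.001,-0.003,-0.016,0.005,0,0,1],[-0.001,-0.003,-0.016,0.005,0,0,1],[-0.002,-0.004,-0.016,0.004,0,0,1],[0,0,0,0,0,0,1],[0,0,0,0,0,0,1]]}}

```text
time_s: 7.92
position: [0.5808, 0.0445, 0.0425]
tool_rot: [-0.877, 0.167, -0.351]
ft_force: [1.2, 0.7, -0.6]
finger_gap: 0.013
```

```bash
python3 -c "
from h import *
look('6')
g=np.load('C.npz'); p,R,s=cur(); print((p-g['p'])*1e3, np.degrees(Rn.from_matrix(R.T@g['R']).as_rotvec()))"
```

```text
7.9167 gap 0.012961217974168495 [0.5808 0.0445 0.0425] F [ 1.1784  0.6816 -0.5577] M [-0.6147  0.2398 -0.0573]
[0.0996 0.0535 0.2279] [ 0.0373 -0.0584 -0.0758]
```

View pics/sc6c.png

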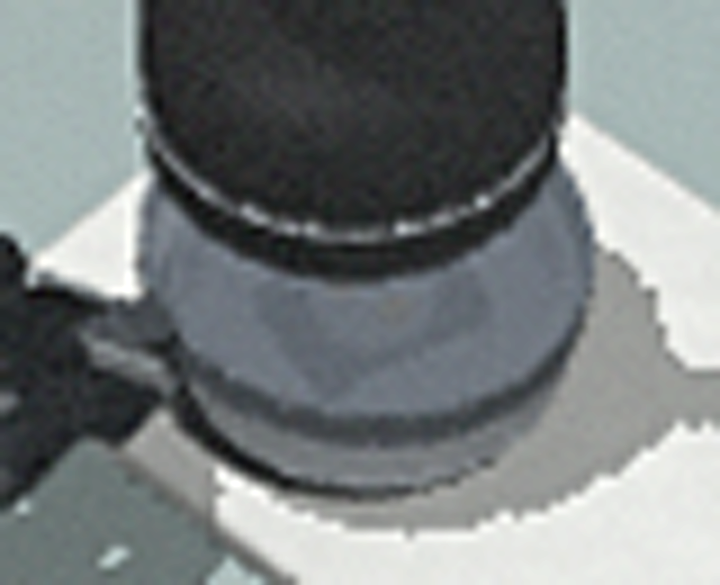

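View pics/si6c.png

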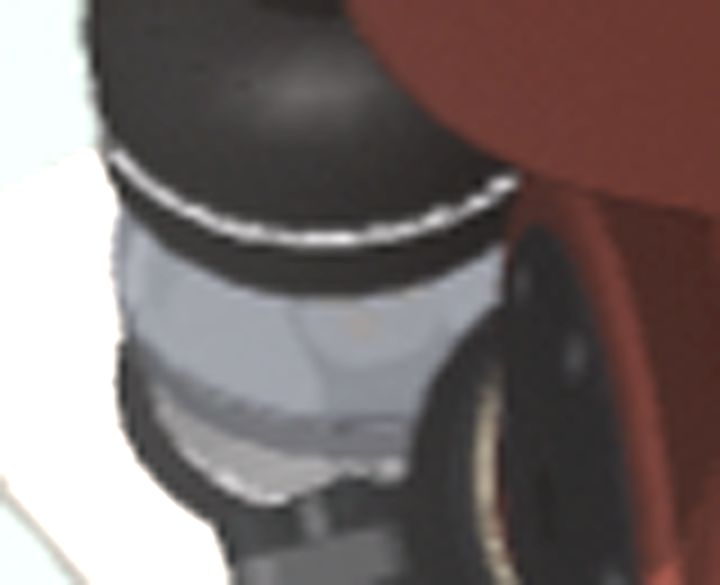

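View pics/w6c.png

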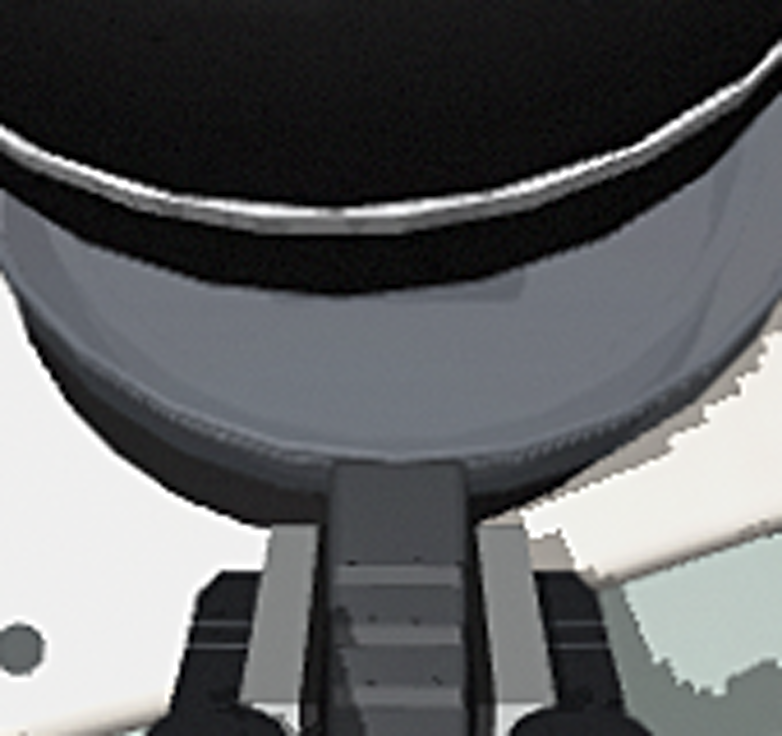

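```bash
cat > ov.py <<'E'
import sys
from h import *
def ov(tag,x,pc,yaw,tilt,crops=((235,180,315,245),(205,190,285,255),(200,140,370,300))):
    L=model(x[:2],*pc,yaw,tilt)
    sh=lambda d:{k:v+np.r_[d,0]*1e-3 for k,v in L.items()}
    overlay('scene',cv2.imread('pics/sc%s.png'%tag),sh(x[11:13]),crops[0],9,'sc%so'%tag)
    overlay('side',cv2.imread('pics/si%s.png'%tag),sh(x[13:15]),crops[1],9,'si%so'%tag)
    w=np.load('w%s.npz'%tag)
    overlayw(cv2.imread('pics/w%s.png'%tag),L,crops[2],4.6,'w%so'%tag,w['p']+w['R']@x[8:11]*1e-3,w['R'],1)
E
python3 - <<'E'
from ov import *
x=np.load('x3.npy'); g=np.load('C.npz')
ov('6',x,g['pc'],x[5],np.radians(5))
E
```

```text
(no output)
```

View pics/sc6o.png

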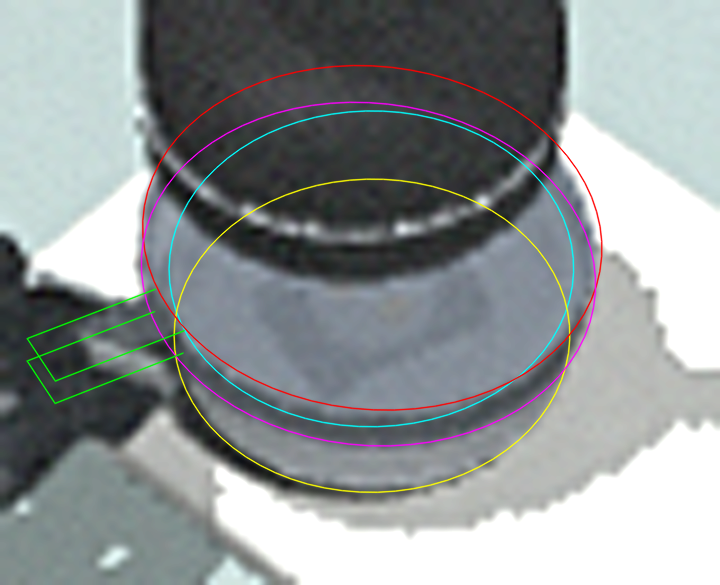

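View pics/si6o.png

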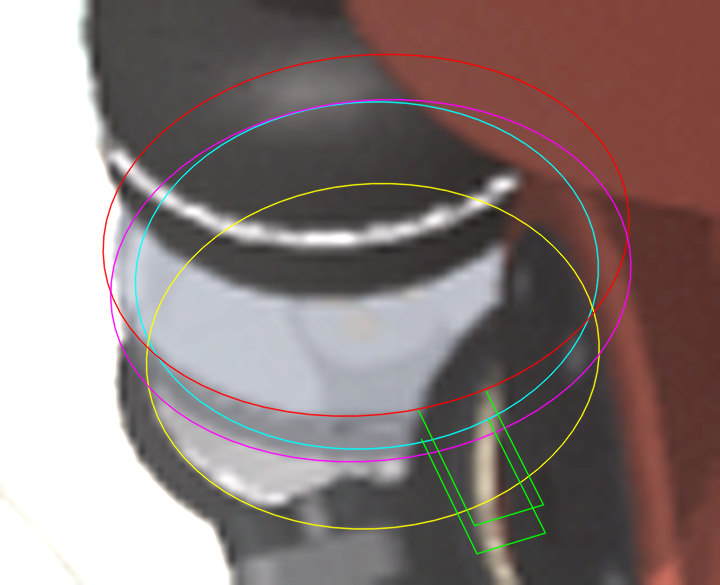

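View pics/w6o.png

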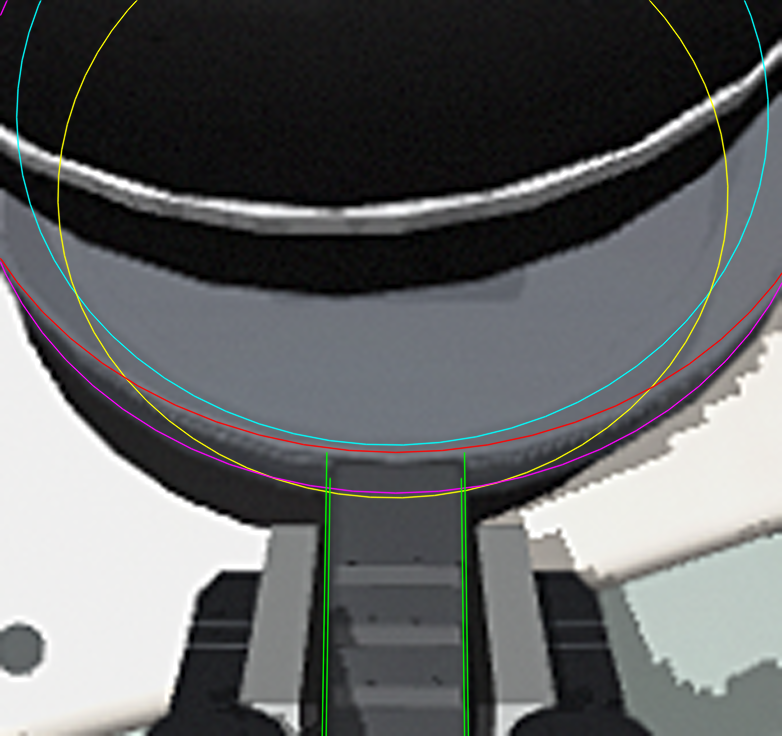

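```bash
python3 - <<'E'
from h import *
g=np.load('C.npz'); x=np.load('x3.npy'); yaw=x[5]
p,R,s=cur()
a,b=p,R
# actual current cover pose taken as nominal C from commanded g; use measured tool difference
pc0=g['pc']+(p-g['p']); Rc0=g['Rc']
for (z,t,nn) in [(.046,1.0,6),(.041,0,6),(.0395,0,3)]:
    pc1=np.r_[g['pc'][:2],z]; 
    pt,Rt=toolfor(pc0,Rc0,p,R,pc1,Rc(yaw,np.radians(t)))
    rows,a2,b2=plan(a,b,pt,Rt,nn,1); print(z,t,pt); show(rows); a,b=a2,b2
np.savez('D.npz',pc0=pc0,Rc0=Rc0,p=p,R=R)
E
```

```text
0.046 1.0 [0.5811 0.0453 0.0343]
[[-0,0.012,-0.008,0.007,-0,-0,1],[-0,0.011,-0.008,0.008,-0,-0,1],[-0,0.011,-0.009,0.007,-0,-0,1],[-0.001,0.012,-0.008,0.008,-0,-0,1],[0,0.011,-0.009,0.007,-0,-0,1],[0,0.011,-0.009,0.007,-0,-0,1]]
0.041 0 [0.5812 0.0455 0.0282]
[[0,0.008,-0.007,0.002,-0,-0,1],[0,0.007,-0.006,0.002,-0,-0,1],[0,0.008,-0.007,0.002,-0,-0,1],[0,0.008,-0.007,0.002,-0,-0,1],[0,0.007,-0.007,0.002,-0,-0,1],[0,0.008,-0.007,0.002,-0,-0,1]]
0.0395 0 [0.5812 0.0455 0.0267]
[[0,0.004,-0.003,-0,-0,-0,1],[0,0.003,-0.004,-0,-0,-0,1],[0,0.004,-0.003,-0,-0,-0,1]]
```

Request:
{"fn": "jog_arm", "kwargs": {"deltas": [[0,0.012,-0.008,0.007,0,0,1],[0,0.011,-0.008,0.008,0,0,1],[0,0.011,-0.009,0.007,0,0,1],[-0.001,0.012,-0.008,0.008,0,0,1],[0,0.011,-0.009,0.007,0,0,1],[0,0.011,-0.009,0.007,0,0,1],[0,0,0,0,0,0,1],[0,0,0,0,0,0,1]]}}

```text
time_s: 8.73
position: [0.5808, 0.0451, 0.0339]
tool_rot: [-0.809, 0.154, -0.355]
ft_force: [0.5, 0.1, -1.5]
finger_gap: 0.0134
```

```bash
python3 - <<'E'
from ov import *
look('7')
x=np.load('x3.npy'); g=np.load('C.npz')
ov('7',x,np.r_[g['pc'][:2],.046],x[5],np.radians(1))
E
```

```text
8.7333 gap 0.013367544005158908 [0.5808 0.0451 0.0339] F [ 0.5171  0.1254 -1.4806] M [-0.7529  0.2416 -0.0415]
```

View pics/sc7o.png

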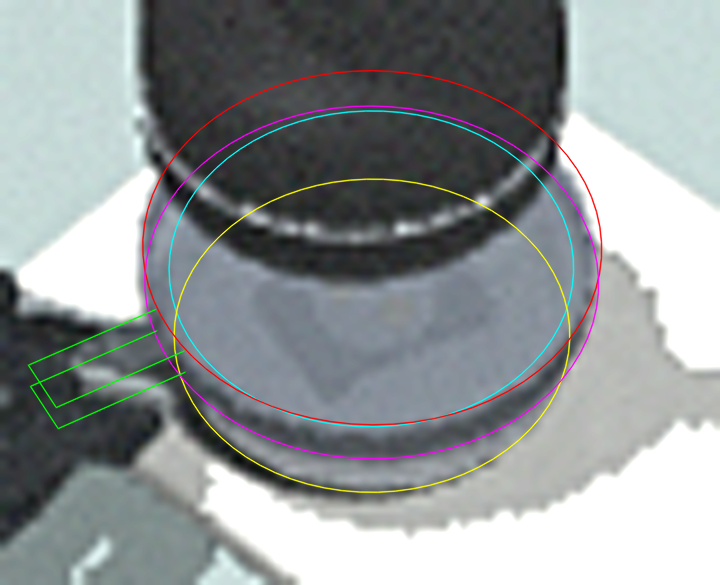

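View pics/si7o.png

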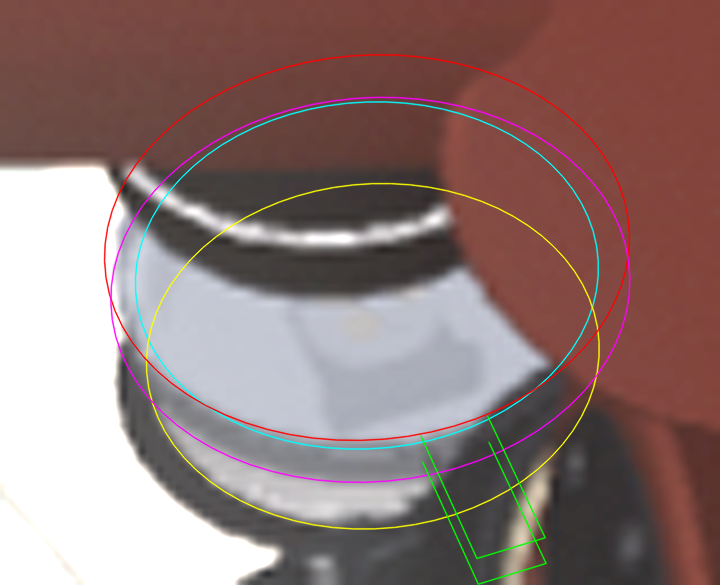

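View pics/w7c.png

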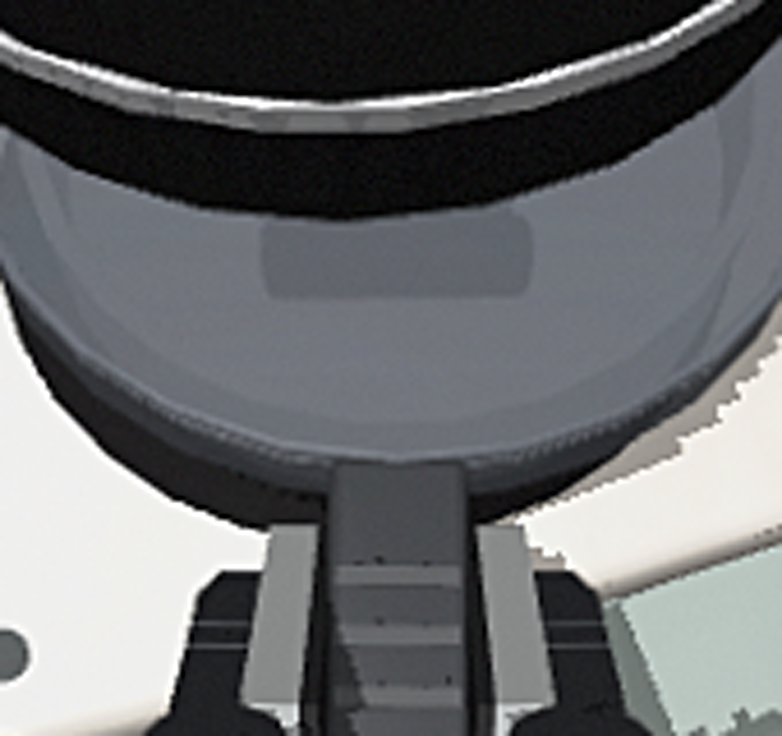

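Request:
{"fn": "jog_arm", "kwargs": {"deltas": [[0,0.012,-0.002,0.002,0,0,1],[0,0.008,-0.007,0.002,0,0,1],[0,0.008,-0.007,0.002,0,0,1],[0,0.008,-0.007,0.002,0,0,1],[0,0.007,-0.007,0.002,0,0,1],[0,0.008,-0.007,0.001,0,0,1],[0,0,0,0,0,0,1],[0,0,0,0,0,0,1]]}}

```text
time_s: 9.55
position: [0.5813, 0.046, 0.0279]
tool_rot: [-0.792, 0.15, -0.355]
ft_force: [0.2, 0.5, -0.4]
finger_gap: 0.0137
```

```bash
python3 - <<'E'
from ov import *
look('8')
x=np.load('x3.npy'); g=np.load('C.npz')
ov('8',x,np.r_[g['pc'][:2],.0405],x[5],np.radians(0))
E
```

```text
9.55 gap 0.013714871403953057 [0.5813 0.046  0.0279] F [ 0.2288  0.4937 -0.4073] M [-0.7274  0.267  -0.0495]
```

View pics/sc8o.png

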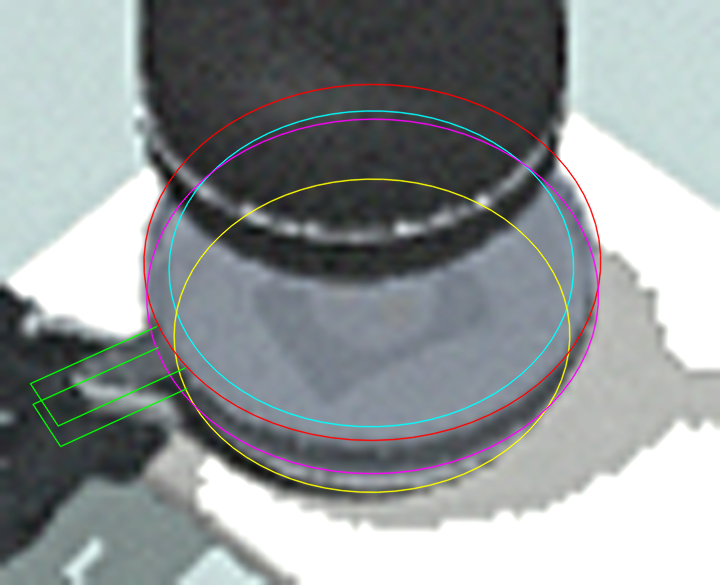

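View pics/si8c.png

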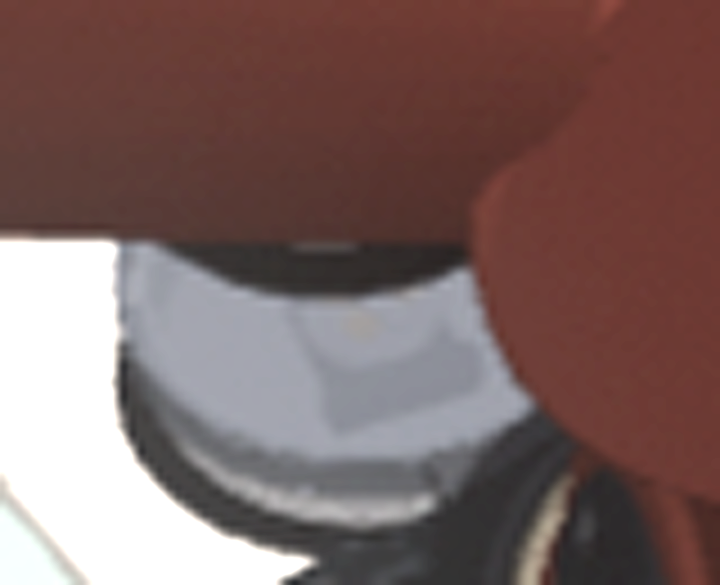

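View pics/w8c.png

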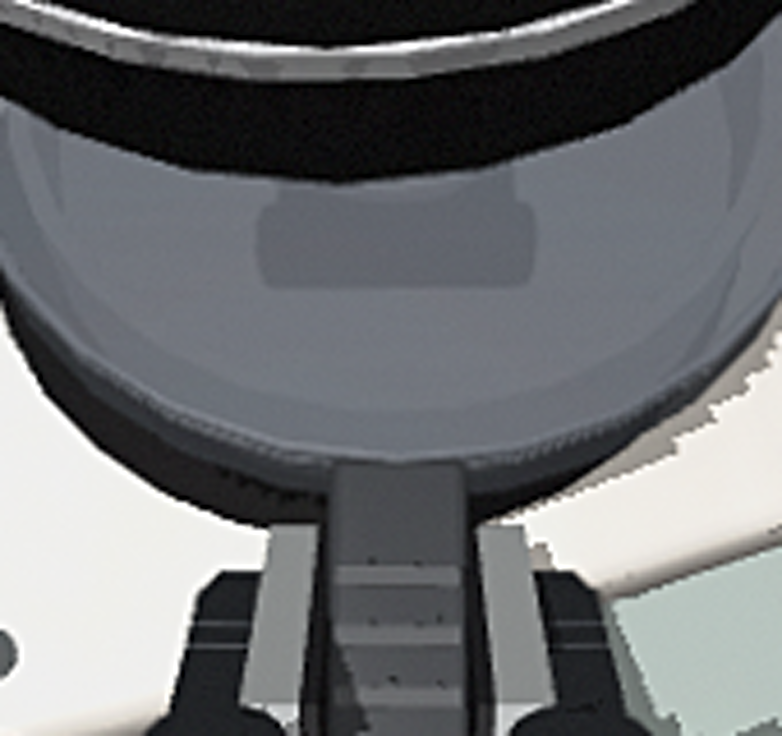

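View pics/sc8.png

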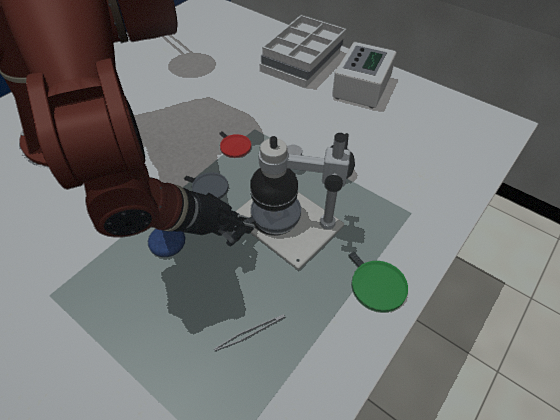

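View pics/si8.png

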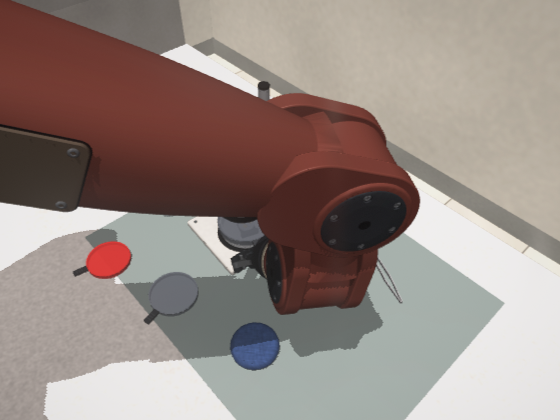

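```bash
python3 - <<'E'
from h import *
p,R,s=cur()
print(s['qpos']); 
print('down 1mm in tool /0.1:',R.T@[0,0,-.01])
rows,a,b=plan(p,R,p-[0,0,.002],R,4,1); show(rows)
E
```

```text
[-0.5388  0.1116 -0.437   1.1773  0.7563  1.3455]
down 1mm in tool /0.1: [-0.      0.0072 -0.007 ]
[[-0,0.004,-0.003,0,0,-0,1],[-0,0.003,-0.004,0,0,-0,1],[-0,0.004,-0.003,0,0,-0,1],[-0,0.003,-0.004,0,0,-0,1]]
```

Request:
{"fn": "jog_arm", "kwargs": {"deltas": [[0,0.004,-0.003,0,0,0,1],[0,0.003,-0.004,0,0,0,1],[0,0.004,-0.003,0,0,0,1],[0,0,0,0,0,0,1],[0,0,0,0,0,0,1]]}}

```text
time_s: 10.12
position: [0.5813, 0.046, 0.0265]
tool_rot: [-0.792, 0.15, -0.355]
ft_force: [-0.9, 0.6, 0.2]
finger_gap: 0.0132
```

Request:
{"fn": "jog_arm", "kwargs": {"deltas": [[0,0.004,-0.004,0,0,0,1],[0,0.003,-0.003,0,0,0,1],[0,0,0,0,0,0,1],[0,0,0,0,0,0,1]]}}

```text
time_s: 10.45
position: [0.5814, 0.046, 0.0256]
tool_rot: [-0.792, 0.15, -0.356]
ft_force: [-0.3, -0.1, 1.0]
finger_gap: 0.0133
```

```bash
python3 - <<'E'
from ov import *
look('9')
x=np.load('x3.npy'); g=np.load('C.npz')
ov('9',x,np.r_[g['pc'][:2],.040],x[5],np.radians(0))
E
```

```text
10.45 gap 0.01330754154792021 [0.5814 0.046  0.0256] F [-0.3118 -0.0703  0.9654] M [-0.4589  0.1332  0.156 ]
```

View pics/sc9o.png

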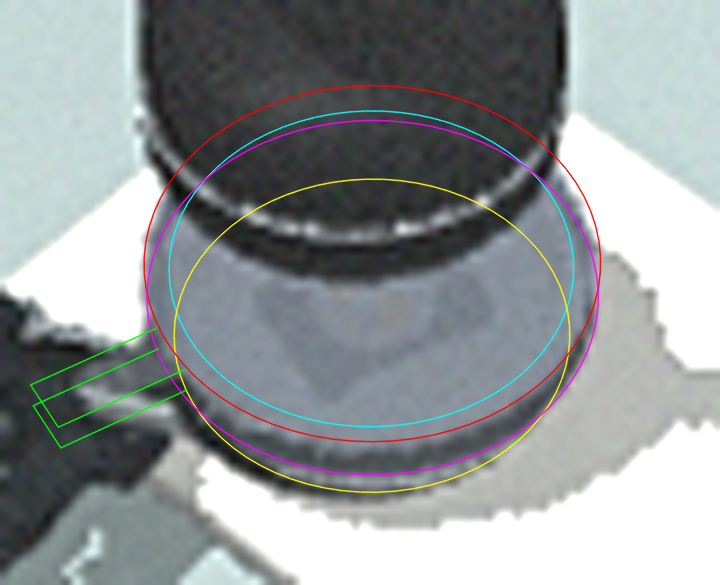

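View pics/w9c.png

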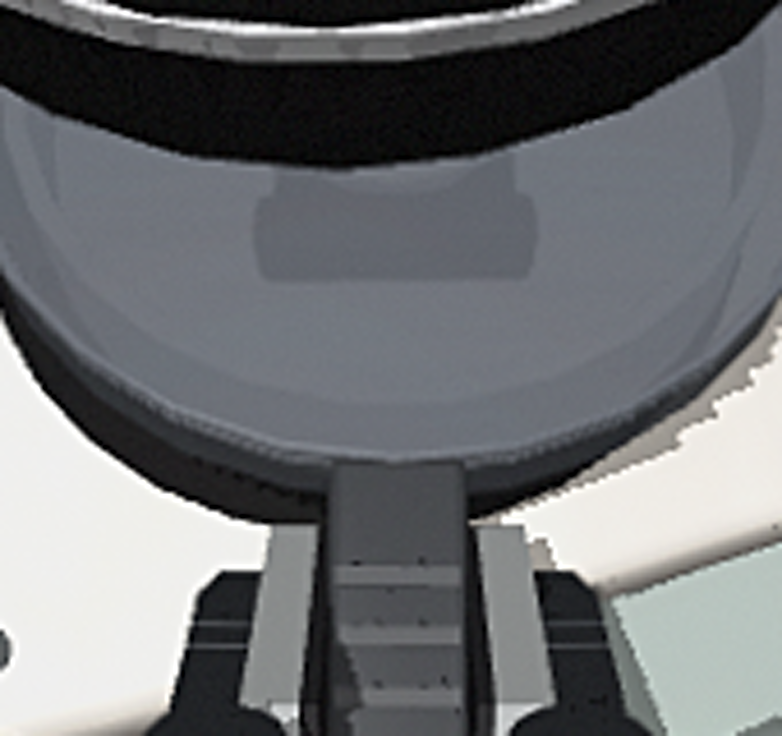

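Request:
{"fn": "jog_arm", "kwargs": {"deltas": [[0,0.004,-0.004,0,0,0,1],[0,0.003,-0.003,0,0,0,1],[0,0,0,0,0,0,1],[0,0,0,0,0,0,1]]}}

```text
time_s: 10.93
position: [0.5815, 0.046, 0.0248]
tool_rot: [-0.792, 0.149, -0.356]
ft_force: [-1.6, -1.4, 4.7]
finger_gap: 0.0134
```

```bash
python3 - <<'E'
from ov import *
look('10')
for i in range(4):
    eyes.grab_frame('wrist'); s=arm.get_state(); print(s['position'],s['ft_force'],s['moment'])
E
```

```text
10.9333 gap 0.013387557198317208 [0.5815 0.046  0.0248] F [-1.634 -1.375  4.687] M [-0.0526  0.0467  0.1823]
[0.5815 0.046  0.0247] [-1.4472  0.1137  4.4808] [ 0.0169 -0.0474  0.0465]
[0.5815 0.046  0.0247] [-1.7543 -1.4308  6.2225] [ 0.0138 -0.0274  0.0513]
[0.5815 0.046  0.0247] [-1.6904 -0.7223  5.029 ] [0.1128 0.0126 0.1025]
[0.5815 0.046  0.0247] [-1.187  -0.7249  5.1437] [ 0.0895 -0.0625  0.0416]
```

```bash
python3 - <<'E'
from ov import *
x=np.load('x3.npy'); g=np.load('C.npz')
ov('10',x,np.r_[x[:2],.040],x[5],np.radians(0),((240,185,312,245),(205,190,285,255),(200,140,370,300)))
E
```

```text
(no output)
```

View pics/sc10o.png

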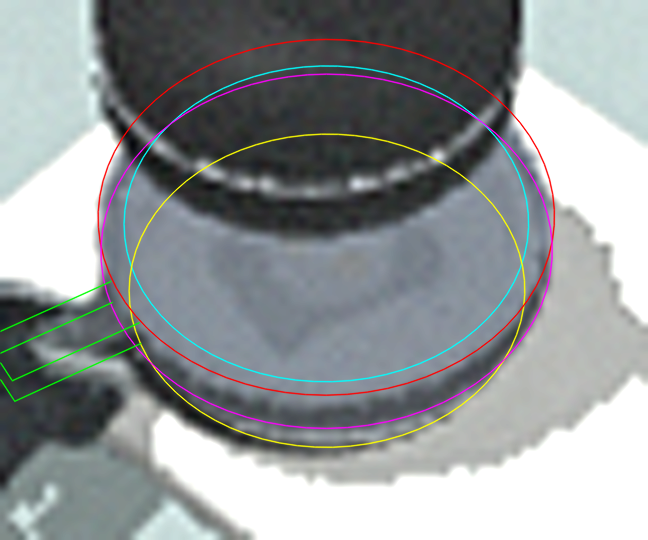

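View pics/sc10c.png

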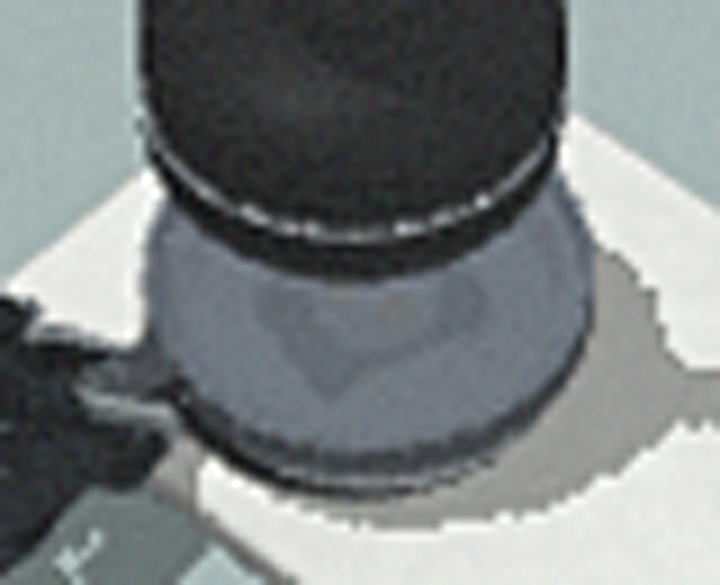

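View pics/w10o.png

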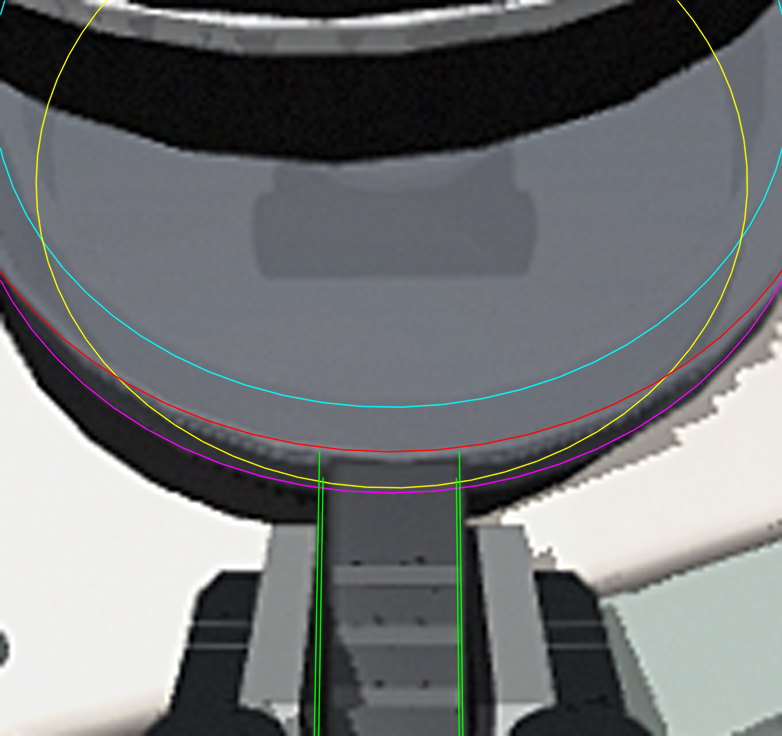

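```bash
python3 - <<'E'
from h import *
im=cv2.imread('pics/w10.png')
c=im[150:260,190:385].astype(float)
c=np.clip((c-70)*4.0,0,255).astype(np.uint8)
o=cv2.resize(c,None,fx=4,fy=4,interpolation=cv2.INTER_CUBIC); cv2.imwrite('pics/w10e.png',o)
x=np.load('x3.npy'); w=np.load('w10.npz')
t=np.linspace(0,2*np.pi,200); cs=np.stack([np.cos(t),np.sin(t)],1)
L={}
for i,(r,z,d) in enumerate([(.048,.040,0),(.045,.040,0),(.054,.043,0),(.052,.030,0)]): L[['rim','base','top','bot'][i]]=np.c_[cs*r+x[:2],np.full(200,z)]
overlayw(c if 0 else np.clip((im.astype(float)-70)*4,0,255).astype(np.uint8),L,(190,150,385,260),4,'w10eo',w['p']+w['R']@x[8:11]*1e-3,w['R'],1)
E
```

```text
(no output)
```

View pics/w10e.png

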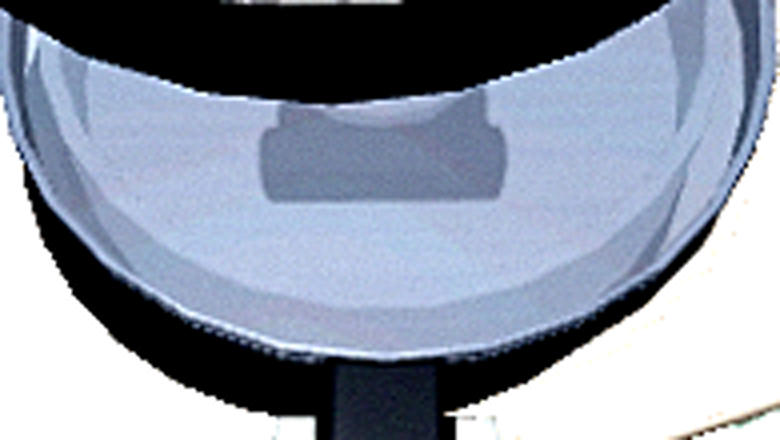

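View pics/w10eo.png

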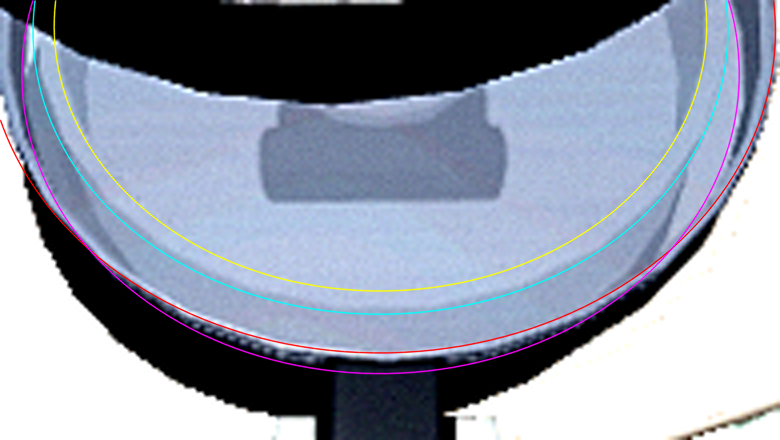

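Request:
{"fn": "jog_arm", "kwargs": {"deltas": [[0,-0.003,0.003,0,0,0,1],[0,0,0,0,0,0,1],[0,0,0,0,0,0,1]]}}

```text
time_s: 11.53
position: [0.5814, 0.046, 0.0249]
tool_rot: [-0.792, 0.15, -0.355]
ft_force: [2.4, 0.5, 3.3]
finger_gap: 0.0132
```

```bash
python3 - <<'E'
from ov import *
for i in range(4):
    eyes.grab_frame('wrist'); s=arm.get_state(); print(s['position'],s['ft_force'],s['moment'])
E
```

```text
[0.5814 0.046  0.0249] [ 1.6837 -0.1554  2.3686] [-0.2325 -0.2567 -0.1718]
[0.5814 0.046  0.0249] [ 1.4274 -0.1335  2.5825] [-0.2199 -0.2149 -0.2822]
[0.5814 0.046  0.0249] [ 1.798  -0.4765  2.5818] [-0.2277 -0.2558 -0.2542]
[0.5814 0.046  0.0249] [ 1.3292 -0.4607  1.7419] [-0.2807 -0.2498 -0.2175]
```

Request:
{"fn": "jog_arm", "kwargs": {"deltas": [[0,0,0,0,0,0,0.8],[0,0,0,0,0,0,0.75],[0,0,0,0,0,0,0.65],[0,0,0,0,0,0,0.55],[0,0,0,0,0,0,0.5],[0,0,0,0,0,0,0.5],[0,0,0,0,0,0,0.5]]}}

```text
time_s: 12.32
position: [0.5812, 0.0461, 0.0248]
tool_rot: [-0.792, 0.15, -0.355]
ft_force: [-0.1, -1.3, 0.1]
finger_gap: 0.0428
```

```bash
python3 - <<'E'
from ov import *
look('11')
p,R,s=cur(); print(R[:,1])
im=cv2.imread('pics/w11.png')
o=cv2.resize(np.clip((im[150:280,190:385].astype(float)-60)*3,0,255).astype(np.uint8),None,fx=4,fy=4,interpolation=cv2.INTER_CUBIC); cv2.imwrite('pics/w11e.png',o)
E
```

```text
12.3167 gap 0.04279806283700281 [0.5812 0.0461 0.0248] F [-0.1239 -1.312   0.1279] M [-0.6286  0.2444 -0.0041]
[ 0.2555  0.6467 -0.7187]
```

View pics/w11e.png

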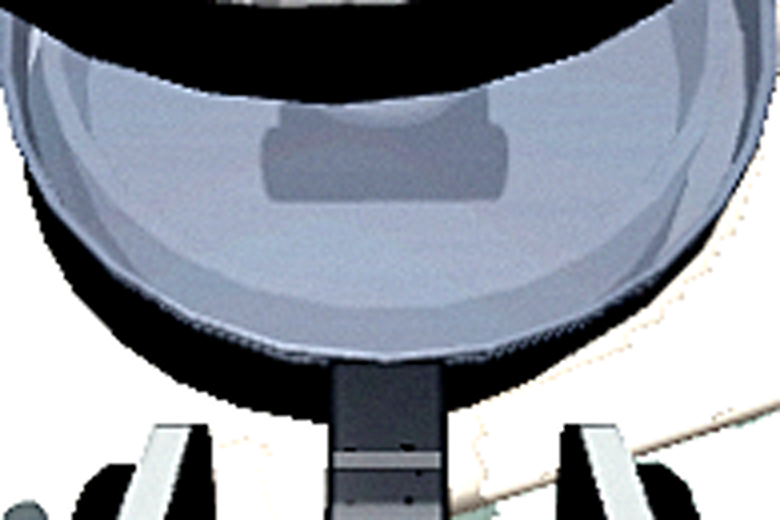

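View pics/sc11c.png

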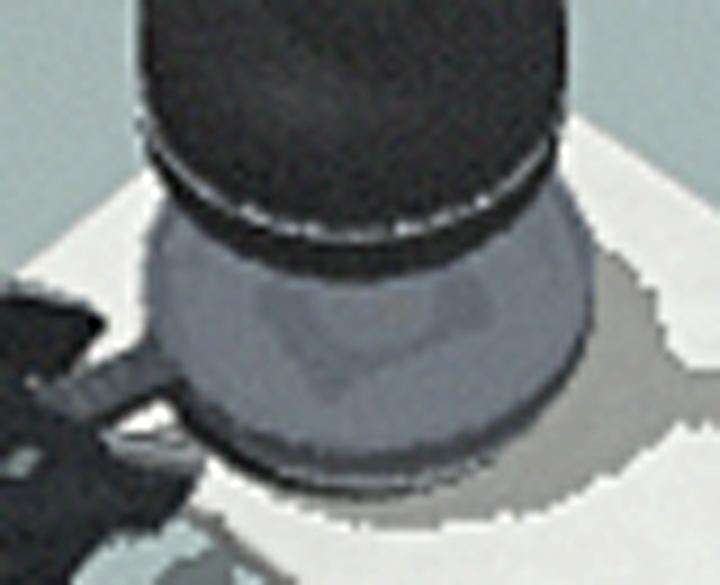

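Request:
{"fn": "jog_arm", "kwargs": {"deltas": [[0,-0.05,0,0,0,0,0.5],[0,-0.1,0,0,0,0,0.5],[0,-0.15,0,0,0,0,0.5],[0,-0.2,0,0,0,0,0.5],[0,-0.2,0,0,0,0,0.5],[0,-0.2,0,0,0,0,0.5],[0,0,0,0,0,0,0.5],[0,0,0,0,0,0,0.5]]}}

```text
time_s: 13.13
position: [0.5589, -0.0132, 0.0902]
tool_rot: [-0.793, 0.149, -0.357]
ft_force: [-0.3, 0.4, -0.4]
finger_gap: 0.0423
```

```bash
python3 - <<'E'
from ov import *
look('12')
x=np.load('x3.npy')
ov('12',x,np.r_[x[:2],.040],x[5],0,((235,180,315,245),(205,190,285,255),(205,120,375,245)))
im=cv2.imread('pics/w12.png')
o=cv2.resize(np.clip((im[120:245,205:375].astype(float)-50)*2.2,0,255).astype(np.uint8),None,fx=4.6,fy=4.6,interpolation=cv2.INTER_CUBIC); cv2.imwrite('pics/w12e.png',o)
E
```

```text
13.1333 gap 0.04226280487943808 [ 0.5589 -0.0132  0.0902] F [-0.2743  0.4479 -0.4327] M [-0.6747  0.2503  0.0318]
```

View pics/w12e.png

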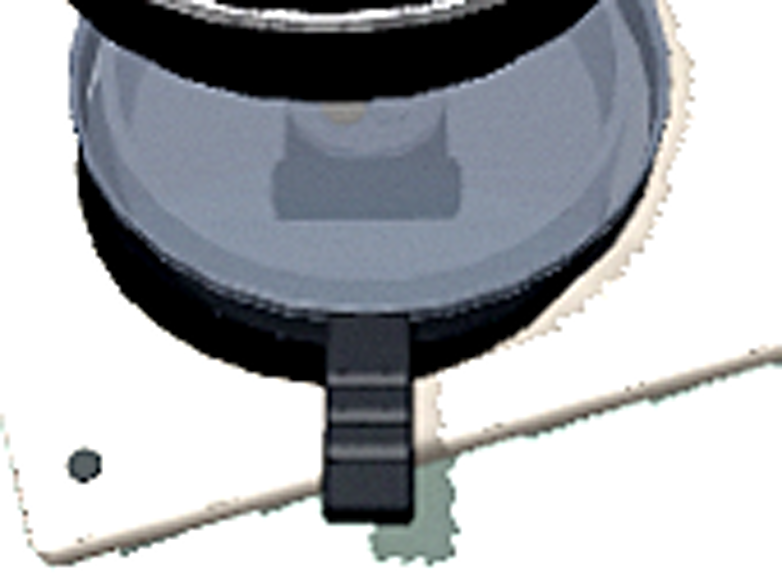

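View pics/w12o.png

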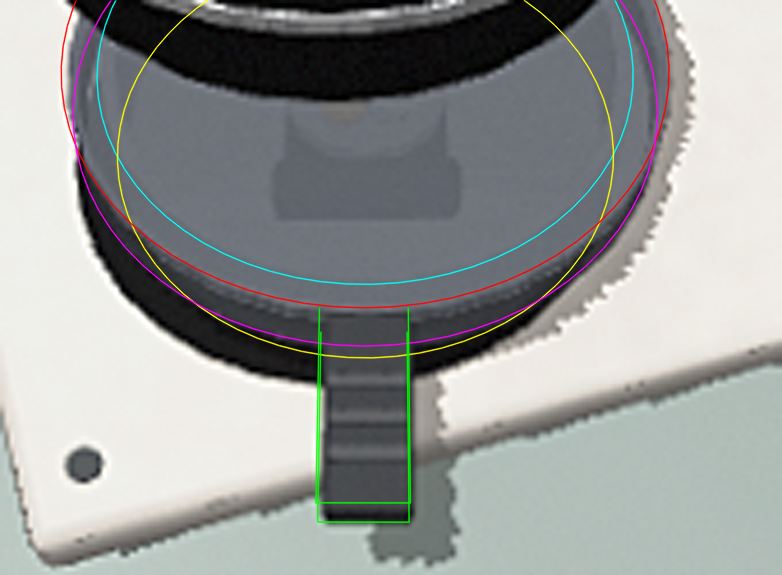

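View pics/si12o.png

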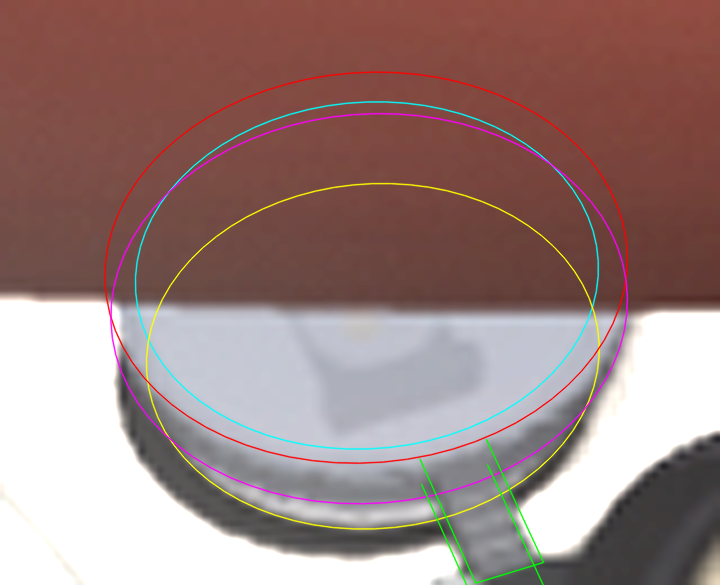

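View pics/sc12o.png

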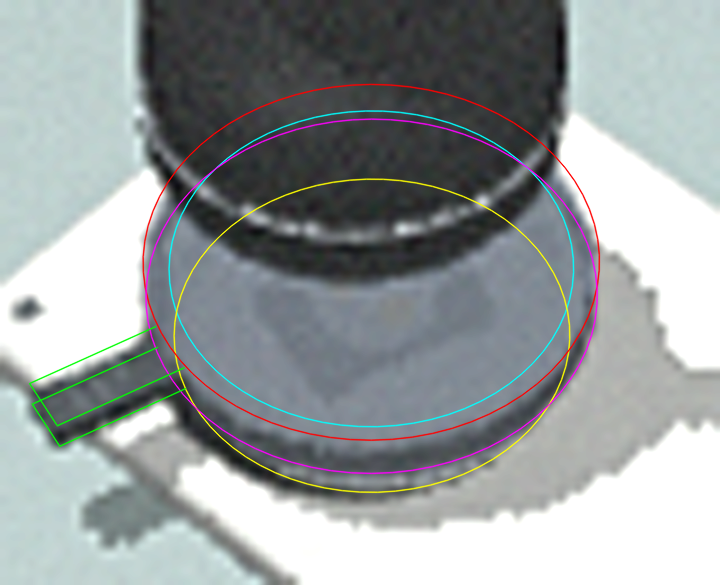

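```bash
python3 - <<'E'
from h import *
x=np.load('x3.npy'); im=cv2.imread('pics/w12.png'); w=np.load('w12.npz'); yaw=x[5]
e=np.array([np.cos(yaw),np.sin(yaw)]); n=np.array([-e[1],e[0]])
def rect(z):
    a,b=np.meshgrid(np.linspace(-65,65,700),np.linspace(5,-100,566)) # a: along -n (right), b: along e up
    X=x[:2]-a[...,None]*n*1e-3+b[...,None]*e*1e-3
    X=np.concatenate([X,np.full(a.shape+(1,),z)],2).reshape(-1,3)
    uv=projw(X,w['p']+w['R']@x[8:11]*1e-3,w['R']).astype(np.float32).reshape(a.shape+(2,))
    return cv2.remap(im,uv[...,0],uv[...,1],cv2.INTER_CUBIC)
r=rect(.040); r=np.clip((r.astype(float)-50)*2.4,0,255).astype(np.uint8)
k=700/130
for rad,c in((48,(255,255,0)),(45,(0,255,255)),(54,(0,0,255))): 
    cv2.ellipse(r,(int(65*k),int(5*k)),(int(rad*k),int(rad*k)),0,60,120,c,1)
    cv2.ellipse(r,(int(65*k),int(5*k)),(int(rad*k),int(rad*k)),0,20,30,c,1)
    cv2.ellipse(r,(int(65*k),int(5*k)),(int(rad*k),int(rad*k)),0,150,160,c,1)
cv2.imwrite('pics/rect.png',r[:430])
E
```

```text
(no output)
```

View pics/rect.png

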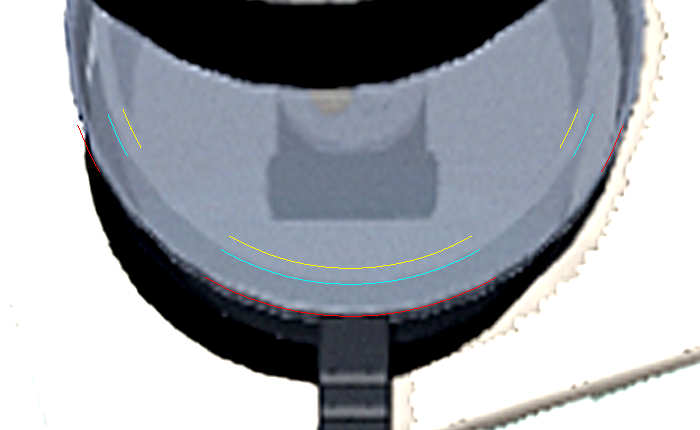

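```bash
python3 - <<'E'
from h import *
from scipy.optimize import least_squares
from scipy.ndimage import gaussian_filter1d
x=np.load('x3.npy'); im=cv2.GaussianBlur(cv2.cvtColor(cv2.imread('pics/w12.png'),cv2.COLOR_BGR2GRAY).astype(np.float32),(0,0),.6); w=np.load('w12.npz'); yaw=x[5]
e=np.array([np.cos(yaw),np.sin(yaw)]); n=np.array([-e[1],e[0]])
rr=np.arange(40,60,.1)
for z,lab in((.040,'rim'),(.0415,'plate')):
    print(lab)
    for th in (-65,-50,-40,-30,-20,-12,12,20,30,40,50,65):
        t=np.radians(th); d=-e*np.cos(t)-n*np.sin(t)   # th>0 to the right
        X=np.c_[x[:2]+rr[:,None]*1e-3*d,np.full(len(rr),z)]
        uv=projw(X,w['p']+w['R']@x[8:11]*1e-3,w['R']).astype(np.float32)
        v=cv2.remap(im,uv[None,:,0],uv[None,:,1],cv2.INTER_LINEAR)[0]
        if lab=='rim':
            g=gaussian_filter1d(v,5,order=1); m=(rr>43)&(rr<51); i=np.argmin(np.where(m,g,9)); 
            print(th,'r of falling edge',round(rr[i],1),'g',round(float(g[i]),2), np.round(v[::10]).astype(int))
        else:
            i=np.where((v>70)&(rr<58))[0]; print(th,np.round(v[100::5]).astype(int))
E
```

```text
rim
-65 r of falling edge 47.5 g -0.64 [114 114 115 114 114 115 115 111 104 101 100 101 107  88  80 185 239 241
 239 238]
-50 r of falling edge 46.9 g -0.46 [115 114 115 115 115 115 116 111 108 108 108 106 104  98  69  47  35  27
  25  60]
-40 r of falling edge 46.9 g -0.41 [115 116 117 116 117 117 116 112 110 109 109 109 110  97  69  50  48  37
  27  30]
-30 r of falling edge 47.3 g -0.41 [116 116 116 115 116 116 116 114 109 109 109 109 109  97  78  62  56  50
  36  25]
-20 r of falling edge 47.4 g -0.39 [116 116 116 116 116 117 117 115 110 109 109 111 114 102  83  68  59  60
  56  38]
-12 r of falling edge 47.3 g -0.35 [116 116 116 117 117 117 117 114 110 109 109 109 113 110  87  79  61  59
  60  54]
12 r of falling edge 47.1 g -0.29 [117 117 116 116 116 117 116 113 110 110 110 111 113 107  84  71  57  57
  58  53]
20 r of falling edge 47.6 g -0.37 [116 116 116 116 116 117 117 115 111 109 110 110 110 103  85  71  58  55
  53  42]
30 r of falling edge 47.5 g -0.36 [116 116 115 115 115 116 116 116 111 110 110 110 111 109  87  64  52  46
  38  36]
40 r of falling edge 47.4 g -0.43 [11
[... 657 characters left out ...]

  31  28]
-20 [109 109 109 110 112 114 113 108  96  85  82  76  66  60  59  59  60  56
  52  42]
-12 [110 110 109 109 109 111 114 113 108  97  86  82  76  64  60  58  59  60
  61  58]
12 [110 110 110 110 111 112 114 111 106  94  82  76  68  59  57  56  57  58
  58  55]
20 [109 110 110 110 110 110 110 107  98  86  79  72  65  58  55  55  55  53
  51  45]
30 [110 110 110 110 110 110 110 107 100  89  80  69  59  54  50  46  43  38
  34  42]
40 [109 109 109 109 109 110 111 110 105  92  76  60  47  42  48  55  76 109
 138 151]
50 [108 108 107 107 106 106 109 110 103  93  79  68  59  70  94 127 151 158
 159 157]
65 [116 116 116 115 115 113 110 108 107 111 121 142 154 155 155 156 172 192
 211 226]
```

```bash
python3 - <<'E'
from h import *
s=arm.get_state(); print(s['time_s'],s['position'],s['ft_force'],np.abs(s['qd']).max())
print(arm.hand_in())
E
```

```text
13.2833 [ 0.558  -0.0114  0.0888] [0.5641 0.0568 0.0287] 0.004088637943935386
the job is handed in; nothing more can be done
None
```

The cover is back on the dish and released, and the job was handed in at 13.3 s; no verdict is reported.

**What I did:** I chose the smoked-grey cover on the dish under the camera. I ruled out the red, green and smaller grey look-alikes on the bench. With the gripper leaned about 35°, I took the tab by its sides and raised the cover about 9 mm. By my model the tab-side skirt was then about 10 mm above the rim and the far side about 6 mm below it. I brought the cover about 15 mm back over the dish, levelled it and lowered it until the wrist felt about 5 N. I eased that to about 2.5 N, opened the fingers and backed off 90 mm along the tool axis.

**Last checks:**
- **Seating:** all three views agree with the cover lying flat and fully down, and it did not visibly move on release.
- **Centring:** the wrist picture puts the cover about 1.3–1.7 mm off centre towards the tab, against the 3 mm limit. The scene view also suggests about 1.3 mm. Sideways it is about 0.1 mm off. I did not correct this, because taking the tab again seemed riskier than leaving it.
- **Dish and surroundings:** the dish is within about 0.5 mm of where it was. I saw no contact with the camera and planned moves clear of the things around. I did not measure the bystanders' positions again at the end.
- **Disagreement:** the camera calibrations differed by up to about 3 mm. I allowed for this in the fit, so heights and tilt are good to about 1 mm and half a degree.

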